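# Load a spring bin on a screw jack and run it up

## Robot

A 7-joint arm with a two-finger parallel gripper is mounted at the origin on the work surface. World frame = base frame: x ahead of the robot, y to its left, z up, the work surface at z = 0. Lengths are in m, angles in rad, forces in N, time in s.
With the tool pointing down it reaches from about 0.35 to 0.9 m from the base axis. Payload 19.9 kg.
Tool frame: the origin (TCP) lies between the finger pads; the fingertips stand 25 mm ahead of it and the grasp point (between the pads) lies 6 mm ahead of it (env.tip_extent is the distance from the TCP to the fingertips, in m); y points along the fingers, z is the direction in which the jaws open and shut, and the axes are right-handed (so a half turn about y gives the same grasp; the last joint's range is limited). The gripper opens to 85 mm and grips with 20 to 120 N. Pads are 22 mm wide; open, the fingers measure 114 mm over their backs; the gripper's body (76 mm by 85 mm) begins 54 mm behind the grasp point. The pads swing forward as they close: fully open they stand 13 mm farther back than shut.
Start: joints at [1.093, 0.417, -0.01, 1.614, 0.005, 1.111, -0.053], TCP at [0.264, -0.567, 0.256] pointing down, gripper open.
Joint ranges: [-2.81, 2.81], [-0.39, 2.02], [-1.27, 1.25], [0.06, 2.57], [-1.19, 4.33], [0.19, 2], [-2.82, 2.82]. Speed limits (rad/s): [1.89, 1.89, 2.39, 2.39, 3.01, 3.01, 3.01].

## Interface

Orientations are given as a rotation vector (axis times angle).
In Python, from plant import env gives the robot as it stands.
- The arm moves only by the tool servo_tool, never from a script. Its argument "plan" is a list that holds one entry, the list of rows, each a list of 6 numbers: the shift along the tool's x, y, z in cm, then the turn, a rotation vector about the tool's x, y, z in rad. A call has exactly 5 rows; each row shifts and turns the pose as measured when the row begins, along the tool's axes as they then stand; what a row does not reach is not made up. A row lasts 1/10 s, in which the tool goes at most 50 mm and 8.59 degrees, less where a joint would pass 70% of its speed; a pose out of reach is approached as far as the arm can. A call with a gripper value outside its range is refused whole. "jaw" is the opening, from -1 (shut) to 1 (fully open), set as the call begins (left out, the last holds). The fingers move at their own pace and stop on an object; the grip force is fixed at half the most. Time passes only in rows, so rows that do not move let the fingers close, or fill a call up. It gives the time, the measured TCP pose, the force and the opening at its end, in the units of the state.
- env.sense(): the state, without advancing time (a new reading comes with each control period).
- env.get_image(name): name is "side" or "top"; returns (picture, depth): 420x560x3 uint8, red, green, blue; 420x560 float32, m along the optical axis (not along the pixel's ray), 0 where there is no reading.
- env.camera_model(name): a dict with "intrinsics" (3x3 intrinsics, pixels), "T" (4x4, takes a point from camera to world coordinates). Camera axes: x right, y down, z forward; pixel columns grow to the right and rows downward; lengths in m; the calibration is good to about 2 mm. A picture is of the moment at which its call begins. camera_model takes no time and is no camera call.
- env.job_done(): hands the job in, once; it reports no verdict.
Trained networks look in the newest picture that a camera, given by its name, has taken for a name from the list of things; names that differ only in an ending like _2 or _b are one class to them, and where a whole thing is asked for, a point or a joint stands for the part that bears it (a point fixed in the world has none). Each returns a list of dicts, best first, with "conf" (0 to 1); they miss things now and then, are a little off and sometimes report something else, mostly with a low value. They report only what shows in the picture. A call takes as long as a camera call. They do not tell look-alikes from the thing itself.
- env.recognise(label, camera): "at" ([column, row] in pixels, amid what is visible of it).
- env.masks_of(label, camera): "mask" (420x560 bool, what is visible of it) and "at" ([column, row] in pixels, amid what is visible of it).
The state is a dict: "clock": time; "joint_positions": joint angles; "joint_vel": joint speeds; "tau": joint torques, N m; "tool_pos": TCP position; "ee_rot": TCP orientation; "wrist_force": force on the tool from outside, world axes, zero at the start; "ft_torque": the same for the moment, N m; "gripper_width": finger opening in m.
Only numpy, scipy, OpenCV 4.12 (cv2) and the standard library are available. Lean on these libraries where they do the work, as an engineer would, in place of code of your own. Each camera call takes 0.05 s, during which the arm holds its last target. There are 200 camera calls.

## Task

Take the hanging bin of valve springs off its rack: tip its front end up by a good 20 degrees while its lip still sits on the ledge, then lift the lip clear, and set the bin down gently, upright and let go, in the middle of the screw jack's platform. Then crank the handwheel clockwise to raise the platform until you feel the stop, back it off a quarter turn so that the screw is not jammed, and let go. Leave the gauge, the jar and the plug where they are.

Things in the scene. Friction and masses are not known exactly. Their poses are not given: they have to be found in the camera images.
- rack_ledge (a point): Ledge of the bin rack: middle of the top front edge of an upright grey plate, 6 mm thick and 240 mm wide, 135 mm above the bench, between two dark posts (145 mm high, at 128 mm either side). Axes: x points out of the plate's front face (away from the robot, give or take the rack's yaw), the side on which the bin hangs; y runs along the ledge; z up. The rack is fixed.
- bin_grip (a point): Centre of the bin's grip bar. The bin is grey plastic, 120 mm (x) by 110 mm (y), loose, 0.3 to 0.65 kg, its springs fixed inside. Axes: x from back wall to front end (the low wall), y across, z up. The grip bar lies along x over the bin's middle: 90 mm long, 14 mm thick in y, 30 mm high, its centre 85 mm above the bin's underside; the side walls are 55 mm high and 44 mm lie free between the bar and either side wall, so the bar is pinched across y from above.
- bin_bottom (a point): Centre of the bin's underside, axes as for bin_grip (the bin stands upright when z is vertical). While hanging it is about 61 mm above the bench.
- bin_lip (a point): The spot at the top of the bin's back wall, under its lip, which rests on the ledge: 61 mm behind and 74 mm above bin_bottom. The lip runs 8 mm back over the ledge plate and turns down 12 mm behind it, flaring away, so it must rise more than 12 mm to come free; the hooked bin can be tipped front end up about the ledge by up to 0.5 rad (about 28 degrees). The bin may hang up to 40 mm off the ledge's middle.
- platform_top (a point): Centre of the top face of the jack's flat green platform, 160 mm (x) by 150 mm (y); it stays level. Its y axis points away from the jack's screw column, which stands 170 mm off at -y. It rises 20 mm per clockwise turn of the wheel: 60 mm above the bench at wheel reading 0, 100 mm at the stop.
- wheel_hub (a point): Centre of the jack's dark steel handwheel, on its vertical axis, 175 mm above the bench, at mid-thickness of the rim (rim radius 55 mm to the centre of its bar, bar 16 mm thick). The jack is fixed.
- crank_grip (a point): Half-way point of the crank handle's straight part: an upright wooden handle, 24 mm in diameter and 56 mm high, that stands on the wheel's rim 55 mm from the axis and spins freely about its own upright axis. The point is 43 mm above wheel_hub, the handle's top 22 mm above the point. It goes round with the wheel; its axes' yaw means nothing.
- wheel (a joint): Turn of the handwheel in rad, growing clockwise seen from above (platform rising). Starts between 0 and 2.8; the hard stop is at 12.6 (two turns). Friction takes about 2 to 3 N at the handle and holds the wheel where it is left. A quarter turn is 1.57 rad.
- gauge: Bystander: black round pressure gauge, 76 mm across, 30 mm high, lying face up; origin under its centre.
- jar: Bystander: closed amber jar, 64 mm across, 85 mm high; origin under its centre.
- plug: Bystander: dark steel pipe plug standing up, 52 mm across, 50 mm high; origin under its centre.
- bin: The whole bin, its origin at bin_bottom.
- platform: The whole platform; its origin lies on the screw's axis at the height of the platform's top.
- rack: The whole rack; its origin is on the bench, straight below rack_ledge.
Not all that is in view belongs to the job. Of the things like the bin, leave any that is orange or red; of the rest the larger one is meant.

How it is judged:
By the outcome, as a careful person would: the job done as asked, in the order asked, and still so for the second after the job is handed in, with the robot touching nothing.
It also fails if it takes over 72 s, if anything falls off the work surface, if the arm or the gripper's body presses on something with over 40 N, if the wrist force passes 120 N, or if a joint passes its speed limit or range.

## Working session

There is one attempt and no reset: what is moved stays moved. The work goes in short steps, Python scripts to look and compute and a tool call to move; the robot and the scene stay as the last step left them, time stands still between calls to the robot, and variables do not carry over. Pictures are saved under pics/ and viewed, about 8 in all and at most 12, crops included, and the job is handed in when it is done.

Besides the shell and the picture viewer there is one more tool, called after "Call:" as name([rows], argument=value, ...), one row to a line, values as JSON. servo_tool: Moves the arm, as the interface text tells. Its arguments: {"type":"object","properties":{"plan":{"type":"array","items":{"type":"array","items":{"type":"array","items":{"type":"number"}}}},"jaw":{"type":"number"}},"required":["plan"]}

```bash
mkdir -p pics; ls; cat > h.py <<'E'
import numpy as np, cv2
from plant import env
from scipy.spatial.transform import Rotation as R
def cloud(cam,d):
    m=env.camera_model(cam);K=np.array(m["intrinsics"]);T=np.array(m["T"])
    v,u=np.mgrid[:420,:560]
    P=np.stack([(u-K[0,2])/K[0,0]*d,(v-K[1,2])/K[1,1]*d,d],-1)
    return P@T[:3,:3].T+T[:3,3]
def proj(cam,p):
    m=env.camera_model(cam);K=np.array(m["intrinsics"]);T=np.array(m["T"])
    c=T[:3,:3].T@(np.array(p)-T[:3,3]);return (K@c/c[2])[:2]
E
python3 - <<'E'
from h import *
s=env.sense();print({k:np.round(v,3) for k,v in s.items()})
print(np.round(R.from_rotvec(s["ee_rot"]).as_matrix(),3))
for c in("side","top"):
    im,d=env.get_image(c);cv2.imwrite(f"pics/{c}0.png",im[...,::-1]);P=cloud(c,d);np.save(c+"0.npy",P)
    print(c,np.round(env.camera_model(c)["T"],2).tolist())
    for n in["bin","platform","bin_grip","crank_grip","wheel_hub","rack","rack_ledge","gauge","jar","plug","platform_top"]:
        for r in env.recognise(n,c)[:4]:
            u,v=map(int,r["at"]);print(n,r["at"],round(r["conf"],2),np.round(P[v,u],3))
E
```

```text
pics
{'clock': np.float64(0.0), 'joint_positions': array([ 1.093,  0.418, -0.01 ,  1.614,  0.005,  1.111, -0.053]), 'joint_vel': array([ 0.   , -0.001,  0.001, -0.   , -0.001,  0.001,  0.   ]), 'tau': array([ 2.0000e-03, -8.6444e+01,  6.7900e-01, -4.3490e+01,  1.9000e-02,
        7.0000e-03,  0.0000e+00]), 'tool_pos': array([ 0.264, -0.566,  0.256]), 'ee_rot': array([-0.439,  1.982, -1.979]), 'wrist_force': array([ 0.136, -0.732,  0.343]), 'ft_torque': array([-0.013, -0.006, -0.009]), 'gripper_width': np.float64(0.085)}
[[-0.907 -0.001  0.422]
 [-0.422  0.001 -0.907]
 [ 0.    -1.    -0.001]]
side [[-0.72, -0.33, 0.61, -0.21], [-0.69, 0.37, -0.62, 0.81], [-0.03, -0.87, -0.5, 0.74], [0.0, 0.0, 0.0, 1.0]]
bin [245.6, 350.7] 0.94 [0.292 0.435 0.044]
bin [313.1, 315.6] 0.77 [0.242 0.272 0.059]
bin [251.8, 241.5] 0.73 [0.517 0.208 0.105]
bin [164.2, 311.4] 0.56 [0.542 0.479 0.025]
platform [335.3, 211.8] 0.72 [ 0.484 -0.121  0.069]
bin_grip [242.5, 356.0] 0.88 [0.3   0.439 0.021]
bin_grip [165.5, 311.8] 0.86 [0.54  0.477 0.025]
bin_grip [312.8, 314.4] 0.78 [0.255 0.26  0.045]
bin_grip [254
[... 969 characters left out ...]
_grip [150.5, 299.3] 0.75 [0.299 0.428 0.077]
bin_grip [140.3, 208.7] 0.67 [0.54  0.493 0.001]
crank_grip [235.0, 229.1] 0.64 [0.487 0.201 0.156]
crank_grip [426.2, 230.7] 0.44 [ 0.498 -0.254  0.187]
wheel_hub [428.4, 232.0] 0.86 [ 0.493 -0.258  0.188]
rack [201.4, 244.6] 0.56 [0.444 0.311 0.023]
rack_ledge [195.8, 242.6] 0.95 [0.448 0.332 0.002]
rack_ledge [426.5, 232.1] 0.64 [ 0.493 -0.253  0.19 ]
rack_ledge [236.0, 226.8] 0.28 [0.495 0.199 0.157]
gauge [279.8, 150.8] 0.64 [0.71  0.103 0.03 ]
jar [188.6, 137.7] 0.57 [0.727 0.343 0.085]
plug [357.9, 120.5] 0.73 [ 0.794 -0.108  0.05 ]
platform_top [351.8, 233.4] 0.92 [ 0.486 -0.096  0.064]
platform_top [235.9, 228.5] 0.52 [0.49  0.2   0.163]
```

View pics/top0.png

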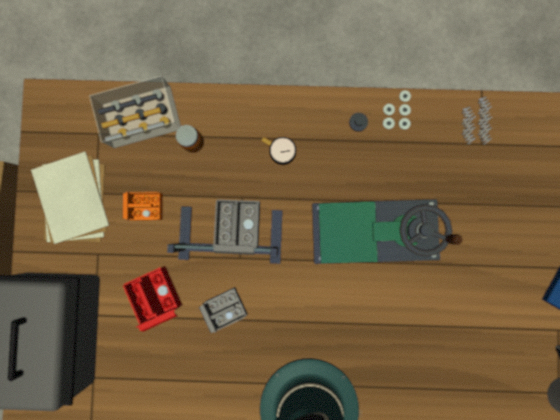

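View pics/side0.png

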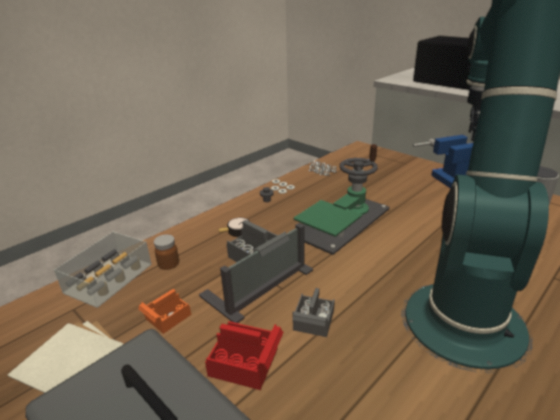

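The top view shows the hanging bin at about (237,226) with the rack ledge at row ~248, the platform at (346,232), and the wheel at (424,230) with the crank handle at (454,239). The other bins are orange, red or the smaller grey one. Next I'll measure these from depth.

```bash
python3 - <<'E'
from h import *
P=np.load("top0.npy");S=np.load("side0.npy")
im=cv2.imread("pics/top0.png")[...,::-1].astype(int)
def box(Q,m,name):
    q=Q[m][:,:2].astype(np.float32);r=cv2.minAreaRect(q);print(name,m.sum(),np.round(np.median(Q[m],0),4),"rect",np.round(r[0],4),np.round(r[1],4),round(r[2],2));return q
Z=P[...,2]
g=(im[...,1]>im[...,0]+25)&(im[...,1]>im[...,2])
v,u=np.mgrid[:420,:560]
pm=g&(u>310)&(u<380)&(v>195)&(v<270)&(Z>.05)
pm=cv2.erode(pm.astype(np.uint8),np.ones((3,3)))>0
box(P,pm,"plat");print(np.percentile(Z[pm],[5,50,95]))
# wheel rim
w=(u>395)&(u<470)&(v>195)&(v<265)
rim=w&(Z>.172)&(Z<.195);q=P[rim][:,:2]
c,r=cv2.minEnclosingCircle(q.astype(np.float32));print("wheel",rim.sum(),c,r)
h=w&(Z>.205);print("crank top",h.sum(),np.round(np.median(P[h],0),4),Z[h].max() if h.any() else 0)
h2=(S[...,2]>.2)&(S[...,2]<.25)&(S[...,0]>.35)&(S[...,0]<.6)&(S[...,1]>-.36)&(S[...,1]<-.2);print("crank side",h2.sum(),np.round(np.median(S[h2],0),4),np.round(np.ptp(S[h2],axis=0),3))
# bin
b=(u>205)&(u<270)&(v>190)&(v<270)
for lo,hi in((.09,.125),(.125,.145),(.145,.175)):
    m=b&(Z>lo)&(Z<hi)
    if m.sum()>5: box(P,m,f"bin z{lo}")
# ledge
l=(u>170)&(u<290)&(v>235)&(v<260)
m=l&(Z>.12)&(Z<.155);box(P,m,"ledge")
print((Z[195:262:3,205:275:4]*1000).astype(int))
E
python3 - <<'E'
import cv2
a=cv2.imread("pics/top0.png")
cv2.imwrite("pics/c1.png",cv2.resize(a[185:275,160:300],None,fx=5,fy=5,interpolation=cv2.INTER_CUBIC))
E
```

```text
plat 3202 [ 0.4877 -0.0871  0.0662] rect [ 0.486  -0.0485] [0.1528 0.236 ] 3.52
[0.06281419 0.06623429 0.07101497]
wheel 1294 (0.49835383892059326, -0.25504812598228455) 0.0629613995552063
crank top 156 [ 0.4805 -0.3001  0.2377] 1.1708629495725142
crank side 94 [ 0.4731 -0.3004  0.2218] [0.025 0.022 0.042]
bin z0.09 641 [0.5069 0.2224 0.1038] rect [0.4941 0.1992] [0.1548 0.1373] 89.46
bin z0.125 441 [0.4386 0.203  0.1374] rect [0.4647 0.1807] [0.1388 0.1402] 59.94
bin z0.145 230 [0.5043 0.2044 0.1585] rect [0.5046 0.2052] [0.0147 0.0884] 88.96
ledge 624 [0.4385 0.2089 0.1374] rect [0.4476 0.2297] [0.2612 0.046 ] 89.5
[[  -1    4    2   -2    0    0    0   -1    2    0   -3    1    2   -1
     0   -2   -5   -1]
 [  -1   -2   -1 1170   -1   -3    1    2    0    1   -4   -2    3   -3
    -3    0   -2    0]
 [   0    4    1  110   95  102  104  102  127  103  103  102  104  103
    -4   -4   -2    0]
 [  -3   -3    0  108   62   62   62  155  123   60   64   61   57  111
    -1   -2    2    4]
 [   1    1    0  101   59   78   60  158  157   62   95  104   61  114
     0    3    1    1]

[... 1010 characters left out ...]
3   65   97
     1    0    2   12]
 [  -1    0  113   77   66   64   65  133   88   66   66   65   66   92
     0   -1    2    8]
 [ 123  114  105  138  137  138  138  137  140  141  141  137  138   85
    22   25   26   14]
 [  26   23  141  139  139  137  137  140  139  142  142  138  136  132
   134  134  134  145]
 [  -2    1    2  131  130  130  130  131  133  135  139  137  140   23
    25   21   27  144]
 [   0    1    0    4    2   -1    1   -1   -1    0    0   -5    0    4
     1    0    0  142]
 [   3    0    2    0    0    2    0   -3   -3    0    0    0    0    0
     0    2    1    7]
 [   0   -3    0    1   -1    1    0    1    0    0    3    1   -2    2
     0    0   -2   11]]
```

View pics/c1.png

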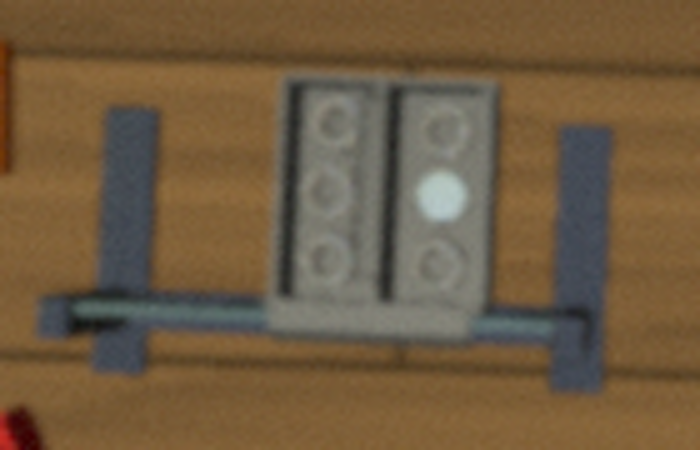

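```bash
python3 - <<'E'
from h import *
from scipy.optimize import least_squares
P=np.load("top0.npy");S=np.load("side0.npy");Z=P[...,2]
v,u=np.mgrid[:420,:560]
def line(m,n):
    q=P[m];c=q.mean(0);w=np.linalg.svd(q[:,:2]-c[:2],full_matrices=False)[2][0];w=w*np.sign(w[np.argmax(abs(w))])
    t=(q[:,:2]-c[:2])@w;s=(q[:,:2]-c[:2])@[-w[1],w[0]];print(n,m.sum(),np.round(c,4),"mid",np.round(c[:2]+w*(t.max()+t.min())/2,4),"yaw",round(np.degrees(np.arctan2(w[1],w[0])),2),"len",np.ptp(t),np.ptp(s))
line((u>205)&(u<270)&(v>190)&(v<244)&(Z>.148)&(Z<.175),"bar")
line((u>180)&(u<274)&(v>244)&(v<252)&(Z>.128)&(Z<.142)&((u<212)|(u>258)),"ledge")
# wheel fit, rim tops only
w=(u>395)&(u<445)&(v>195)&(v<265)&(Z>.176)&(Z<.192)
q=P[w][:,:2];r=np.hypot(*(q-[.498,-.255]).T);q=q[(r>.045)&(r<.068)]
f=least_squares(lambda p:np.hypot(*(q-p).T)-.055,[.498,-.255],loss="soft_l1",f_scale=.004);print("hub",f.x,len(q),np.std(f.fun))
h=(u>435)&(u<470)&(v>215)&(v<255)&(Z>.225)&(Z<.25);print("crank",h.sum(),P[h].mean(0),np.ptp(P[h],axis=0))
pm=(u>310)&(u<380)&(v>195)&(v<270)&(Z>.056)&(Z<.077)
y=P[pm];y=y[y[:,1]>-.155];rr=cv2.minAreaRect(y[:,:2].astype(np.float32));print("plat",rr,np.median(y,0))
y=S[(S[...,2]>.055)&(S[...,2]<.078)&(abs(S[...,0]-.487)<.12)&(abs(S[...,1]+.087)<.11)];y=y[y[:,1]>-.155];print("plat side",cv2.minAreaRect(y[:,:2].astype(np.float32)),np.median(y,0))
E
```

```text
bar 225 [0.5038 0.2046 0.1583] mid [0.5046 0.2046] yaw -0.7 len 0.08836652511981209 0.014746596617935337
ledge 105 [0.4395 0.2481 0.135 ] mid [0.4392 0.2238] yaw 89.34 len 0.2277146124226509 0.008561839353521394
hub [ 0.49792527 -0.25353321] 777 0.004467598298281978
crank 100 [ 0.47877236 -0.30414266  0.23715506] [0.0226377  0.01921367 0.01710542]
plat ((0.4879259467124939, -0.08517172187566757), (0.16026070713996887, 0.14922553300857544), 3.4544260501861572) [ 0.48867289 -0.08303928  0.06611659]
plat side ((0.4858550727367401, -0.08323075622320175), (0.1635022759437561, 0.14991237223148346), 2.797856569290161) [ 0.48013986 -0.07487913  0.0668203 ]
```

```bash
cat >> h.py <<'E'
def Rt(yaw,tip=0):
    "tool rotation for bin-like frame with yaw (rad), tipped front up by tip"
    B=R.from_euler("z",yaw)*R.from_rotvec([0,-tip,0])
    return B*R.from_matrix(np.array([[-1,0,0],[0,0,-1],[0,-1,0]]).T)
def plan(pos,rot,n=None,step=.04,turn=.13,p=None,r=None):
    s=env.sense();p=np.array(s["tool_pos"] if p is None else p);r=R.from_rotvec(s["ee_rot"]) if r is None else r
    pos=np.array(pos);n=n or max(1,int(np.ceil(max(np.linalg.norm(pos-p)/step,(r.inv()*rot).magnitude()/turn))))
    rows=[]
    for i in range(n):
        dr=R.from_rotvec((r.inv()*rot).as_rotvec()/(n-i));d=(pos-p)/(n-i)
        rows.append(np.round(np.r_[r.inv().apply(d)*100,dr.as_rotvec()],2).tolist());p=p+d;r=r*dr
    print(n,"rows");[print(x) for x in rows]
def st():
    s=env.sense();m=R.from_rotvec(s["ee_rot"]).as_matrix();print("t",round(float(s["clock"]),2),"p",np.round(s["tool_pos"],4),"F",np.round(s["wrist_force"],1),"w",round(float(s["gripper_width"]),4),"yaw",round(np.degrees(np.arctan2(-m[1,0],-m[0,0])),1),"q",np.round(s["joint_positions"],2))
E
python3 - <<'E'
from h import *
plan([.504,.205,.28],Rt(np.radians(-.7)),n=25)
E
```

```text
25 rows
[-2.17, -0.09, -2.39, 0.0, 0.02, 0.0]
[-2.13, -0.09, -2.43, 0.0, 0.02, 0.0]
[-2.09, -0.09, -2.47, 0.0, 0.02, 0.0]
[-2.04, -0.09, -2.51, 0.0, 0.02, 0.0]
[-2.0, -0.09, -2.54, 0.0, 0.02, 0.0]
[-1.95, -0.09, -2.58, 0.0, 0.02, 0.0]
[-1.9, -0.09, -2.61, 0.0, 0.02, 0.0]
[-1.86, -0.09, -2.65, 0.0, 0.02, 0.0]
[-1.81, -0.09, -2.68, 0.0, 0.02, 0.0]
[-1.76, -0.09, -2.71, 0.0, 0.02, 0.0]
[-1.71, -0.09, -2.74, 0.0, 0.02, 0.0]
[-1.66, -0.09, -2.77, 0.0, 0.02, 0.0]
[-1.61, -0.09, -2.8, 0.0, 0.02, 0.0]
[-1.56, -0.09, -2.83, 0.0, 0.02, 0.0]
[-1.51, -0.09, -2.86, 0.0, 0.02, 0.0]
[-1.46, -0.09, -2.88, 0.0, 0.02, 0.0]
[-1.41, -0.09, -2.91, 0.0, 0.02, 0.0]
[-1.36, -0.09, -2.93, 0.0, 0.02, 0.0]
[-1.3, -0.09, -2.96, 0.0, 0.02, 0.0]
[-1.25, -0.09, -2.98, 0.0, 0.02, 0.0]
[-1.2, -0.09, -3.0, 0.0, 0.02, 0.0]
[-1.14, -0.09, -3.02, 0.0, 0.02, 0.0]
[-1.09, -0.09, -3.04, 0.0, 0.02, 0.0]
[-1.03, -0.09, -3.06, 0.0, 0.02, 0.0]
[-0.98, -0.09, -3.08, 0.0, 0.02, 0.0]
```

Call:
servo_tool([
  [[-2.1, -0.2, -2.4, 0, 0.02, 0], [-2.1, -0.2, -2.4, 0, 0.02, 0], [-2.1, -0.2, -2.5, 0, 0.02, 0], [-2.0, -0.2, -2.5, 0, 0.02, 0], [-2.0, -0.2, -2.5, 0, 0.02, 0]],
])

```text
clock: 1.7
tool_pos: [0.3107, -0.4115, 0.2654]
ee_rot: [-0.338, 2.045, -2.046]
wrist_force: [0.6, -1.2, 1.3]
gripper_width: 0.0858
```

Call:
servo_tool([
  [[-1.9, -0.1, -2.6, 0, 0.02, 0], [-1.9, -0.1, -2.6, 0, 0.02, 0], [-1.9, -0.1, -2.6, 0, 0.02, 0], [-1.8, -0.1, -2.7, 0, 0.02, 0], [-1.8, -0.1, -2.7, 0, 0.02, 0]],
])

```text
clock: 2.2
tool_pos: [0.3642, -0.2523, 0.2713]
ee_rot: [-0.234, 2.102, -2.107]
wrist_force: [-0.2, -0.2, 0.9]
gripper_width: 0.0853
```

Call:
servo_tool([
  [[-1.7, -0.1, -2.7, 0, 0.02, 0], [-1.7, -0.1, -2.8, 0, 0.02, 0], [-1.6, -0.1, -2.8, 0, 0.02, 0], [-1.6, -0.1, -2.8, 0, 0.02, 0], [-1.5, -0.1, -2.9, 0, 0.02, 0]],
])

```text
clock: 2.7
tool_pos: [0.4202, -0.0935, 0.2773]
ee_rot: [-0.124, 2.155, -2.165]
wrist_force: [0.4, -0.2, -0.4]
gripper_width: 0.0849
```

Call:
servo_tool([
  [[-1.5, -0.1, -2.9, 0, 0.02, 0], [-1.4, -0.1, -2.9, 0, 0.02, 0], [-1.4, -0.1, -2.9, 0, 0.02, 0], [-1.3, -0.1, -3.0, 0, 0.02, 0], [-1.3, -0.1, -3.0, 0, 0.02, 0]],
])

```text
clock: 3.2
tool_pos: [0.4795, 0.065, 0.2832]
ee_rot: [-0.007, 2.207, -2.219]
wrist_force: [-0.1, -0.5, 0.0]
gripper_width: 0.0853
```

```bash
python3 - <<'E'
from h import *
st();plan([.5045,.2046,.23],Rt(np.radians(-.7)),n=5)
E
```

```text
t 3.2 p [0.4795 0.065  0.2832] F [-0.1 -0.5  0. ] w 0.0853 yaw 0.7 q [ 0.26  0.16 -0.51  1.91  0.1   1.09 -1.85]
5 rows
[-0.53, 1.05, -2.79, -0.0, 0.0, -0.0]
[-0.52, 1.05, -2.79, -0.0, 0.0, -0.0]
[-0.5, 1.06, -2.79, -0.0, 0.0, -0.0]
[-0.49, 1.06, -2.79, -0.0, 0.0, -0.0]
[-0.48, 1.06, -2.8, -0.0, 0.0, -0.0]
```

Call:
servo_tool([
  [[-0.5, 1.0, -2.9, 0, 0.005, 0], [-0.5, 1.0, -2.9, 0, 0.005, 0], [-0.5, 1.0, -2.8, 0, 0.005, 0], [-0.5, 1.0, -2.8, 0, 0.005, 0], [-0.5, 1.0, -2.8, 0, 0.005, 0]],
])

```text
clock: 3.7
tool_pos: [0.5068, 0.2134, 0.2329]
ee_rot: [-0.029, -2.214, 2.224]
wrist_force: [0.1, -0.7, -0.2]
gripper_width: 0.0854
```

```bash
python3 - <<'E'
from h import *
st();plan([.5045,.2046,.152],Rt(np.radians(-.7)),n=5)
E
```

```text
t 3.7 p [0.5068 0.2134 0.2329] F [ 0.1 -0.7 -0.2] w 0.0854 yaw -0.9 q [-0.    0.35 -0.56  1.82  0.23  1.03 -2.24]
5 rows
[0.06, 1.62, 0.17, -0.0, -0.0, -0.0]
[0.06, 1.62, 0.17, -0.0, -0.0, -0.0]
[0.05, 1.62, 0.17, -0.0, -0.0, -0.0]
[0.05, 1.62, 0.17, -0.0, -0.0, -0.0]
[0.05, 1.62, 0.18, -0.0, -0.0, -0.0]
```

Call:
servo_tool([
  [[0.1, 0.5, 0.6, 0, 0, 0], [0.1, 1.5, 0.3, 0, 0, 0], [0, 2.0, 0, 0, 0, 0], [0, 2.0, 0, 0, 0, 0], [0, 2.0, 0, 0, 0, 0]],
])

```text
clock: 4.2
tool_pos: [0.506, 0.2081, 0.1514]
ee_rot: [0.026, 2.218, -2.222]
wrist_force: [0.7, 0.2, 0.9]
gripper_width: 0.0854
```

```bash
python3 - <<'E'
from h import *
st();plan([.5045,.2046,.152],Rt(np.radians(-.7)),n=1)
im,d=env.get_image("side");cv2.imwrite("pics/s1.png",cv2.resize(im[150:310,180:400,::-1],None,fx=3,fy=3))
E
```

```text
t 4.2 p [0.506  0.2081 0.1514] F [0.7 0.2 0.9] w 0.0854 yaw -0.6 q [-0.03  0.45 -0.52  1.89  0.3   0.86 -2.29]
1 rows
[0.15, -0.06, 0.35, -0.0, 0.0, -0.01]
```

View pics/s1.png

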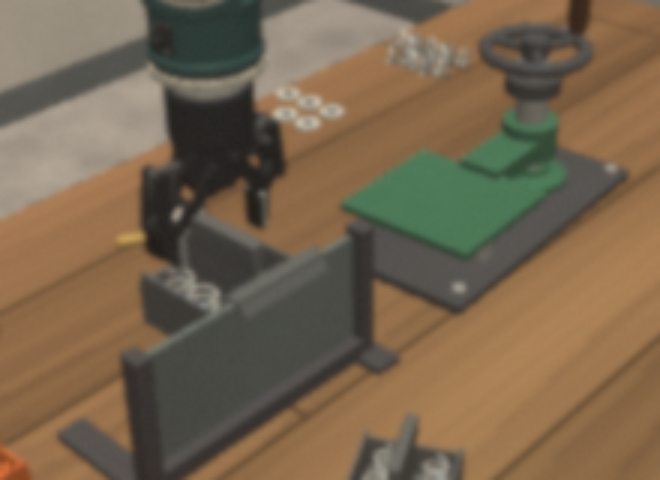

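The crop shows the jaws straddling the bar (fingers at about (160,200) and (260,190)) with the bar between them. I'll centre the last 3 mm, then close.

Call:
servo_tool([
  [[0.1, 0, 0.4, 0, 0, 0], [0, 0, 0, 0, 0, 0], [0, 0, 0, 0, 0, 0], [0, 0, 0, 0, 0, 0], [0, 0, 0, 0, 0, 0]],
])

```text
clock: 4.75
tool_pos: [0.5046, 0.2025, 0.151]
ee_rot: [-0.026, -2.218, 2.224]
wrist_force: [-1.2, 0.2, -0.1]
gripper_width: 0.0852
```

Call:
servo_tool([
  [[0, 0, 0, 0, 0, 0], [0, 0, 0, 0, 0, 0], [0, 0, 0, 0, 0, 0], [0, 0, 0, 0, 0, 0], [0, 0, 0, 0, 0, 0]],
], jaw=-1)

```text
clock: 5.25
tool_pos: [0.5051, 0.2034, 0.1521]
ee_rot: [0.028, 2.219, -2.222]
wrist_force: [-2.5, 5.7, -0.6]
gripper_width: 0.0132
```

Call:
servo_tool([
  [[0, 0, 0, 0, 0, 0], [0, 0, 0, 0, 0, 0], [0, 0, 0, 0, 0, 0], [0, 0, 0, 0, 0, 0], [0, 0, 0, 0, 0, 0]],
])

```text
clock: 5.75
tool_pos: [0.505, 0.2036, 0.152]
ee_rot: [0.027, 2.219, -2.222]
wrist_force: [0.8, 0.6, 1.0]
gripper_width: 0.0129
```

```bash
python3 - <<'E'
from h import *
st()
s=env.sense();print(s["ft_torque"])
E
```

```text
t 5.75 p [0.505  0.2036 0.152 ] F [0.8 0.6 1. ] w 0.0129 yaw -0.6 q [-0.02  0.45 -0.52  1.9   0.3   0.86 -2.28]
[0.13541172 0.14677005 0.10582281]
```

Call:
servo_tool([
  [[0.15, -0.48, 0, 0, 0, 0.08], [0.15, -0.48, 0, 0, 0, 0.08], [0.15, -0.48, 0, 0, 0, 0.08], [0, 0, 0, 0, 0, 0], [0, 0, 0, 0, 0, 0]],
])

```text
clock: 6.25
tool_pos: [0.4985, 0.2035, 0.1665]
ee_rot: [0.285, 2.086, -2.09]
wrist_force: [0.9, 0.2, -2.1]
gripper_width: 0.0131
```

```bash
cat >> h.py <<'E'
def tipst(lip=(.4435,.135)):
    st();s=env.sense();m=R.from_rotvec(s["ee_rot"]).as_matrix()
    x=-m[:,0];z=-m[:,1];tip=np.arcsin(x[2]);l=np.array(s["tool_pos"])-.0615*x-.017*z
    print("tip deg",np.degrees(tip),"lip est",np.round(l,4),"torque",np.round(s["ft_torque"],2))
E
python3 -c "
from h import *
tipst()"
```

```text
t 6.25 p [0.4985 0.2035 0.1665] F [ 0.9  0.2 -2.1] w 0.0131 yaw -0.7 q [-0.11  0.31 -0.46  2.06  0.47  0.63 -2.48]
tip deg 14.897780257268805 lip est [0.4434 0.2041 0.1342] torque [ 0.01  0.35 -0.01]
```

Call:
servo_tool([
  [[0.12, -0.4, 0, 0, 0, 0.07], [0.12, -0.4, 0, 0, 0, 0.07], [0, 0, 0, 0, 0, 0], [0, 0, 0, 0, 0, 0], [0, 0, 0, 0, 0, 0]],
])

```text
clock: 6.75
tool_pos: [0.4949, 0.2032, 0.173]
ee_rot: [0.419, 2.005, -2.012]
wrist_force: [-4.8, -0.4, 2.8]
gripper_width: 0.0131
```

```bash
python3 - <<'E'
from h import *
tipst()
im,d=env.get_image("side");cv2.imwrite("pics/s2.png",cv2.resize(im[180:310,190:340,::-1],None,fx=4,fy=4));P=cloud("side",d);np.save("s2.npy",P)
E
```

```text
t 6.75 p [0.4949 0.2032 0.173 ] F [-4.8 -0.4  2.8] w 0.0131 yaw -0.8 q [-0.22  0.25 -0.38  2.15  0.67  0.51 -2.71]
tip deg 22.803484947559358 lip est [0.4448 0.2039 0.1335] torque [0.11 1.63 0.01]
```

View pics/s2.png

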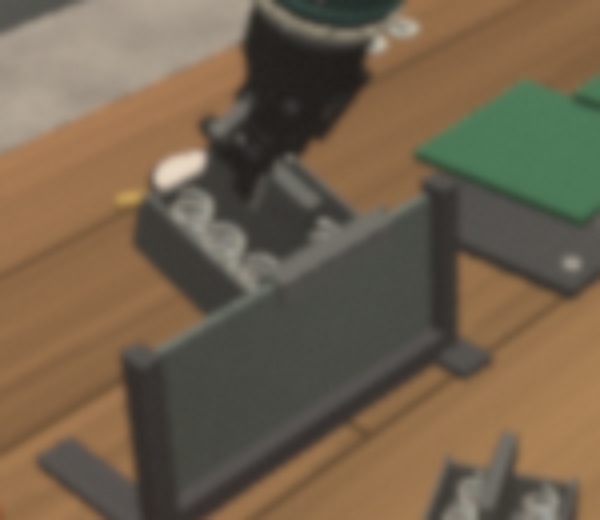

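```bash
python3 - <<'E'
from h import *
P=np.load("s2.npy");S=np.load("side0.npy")
# left outer wall face of bin (y~.2046+.055)
for n,Q in(("hang",S),("now",P)):
    m=(abs(Q[...,1]-.2595)<.006)&(Q[...,0]>.45)&(Q[...,0]<.6)&(Q[...,2]>.03)&(Q[...,2]<.2)
    q=Q[m];print(n,m.sum())
    X=[];L=[];H=[]
    for x in np.arange(.46,.58,.008):
        k=abs(q[:,0]-x)<.004
        if k.sum()>4: X.append(x);L.append(np.percentile(q[k,2],4));H.append(np.percentile(q[k,2],96))
    print(np.round(np.c_[X,L,H],3).tolist());
    for y in(L,H): print(np.degrees(np.arctan(np.polyfit(X,y,1)[0])))
E
```

```text
hang 286
[[0.468, 0.11, 0.117], [0.476, 0.104, 0.116], [0.484, 0.096, 0.115], [0.492, 0.091, 0.116], [0.5, 0.082, 0.116], [0.508, 0.077, 0.115], [0.516, 0.071, 0.115], [0.524, 0.064, 0.115], [0.532, 0.061, 0.115], [0.54, 0.066, 0.114], [0.548, 0.062, 0.114], [0.556, 0.063, 0.113], [0.564, 0.073, 0.096]]
-25.492681505543196
-5.964409431403431
now 418
[[0.46, 0.121, 0.125], [0.468, 0.114, 0.129], [0.476, 0.103, 0.129], [0.484, 0.1, 0.131], [0.492, 0.091, 0.133], [0.5, 0.086, 0.136], [0.508, 0.083, 0.137], [0.516, 0.084, 0.139], [0.524, 0.087, 0.142], [0.532, 0.093, 0.144], [0.54, 0.093, 0.15], [0.548, 0.097, 0.149], [0.556, 0.098, 0.152], [0.564, 0.102, 0.143], [0.572, 0.103, 0.118]]
-5.48860577693297
7.528249891121574
```

```bash
cat >> h.py <<'E'
from scipy.spatial import cKDTree
from scipy.optimize import least_squares
def bintilt(P):
    "fit tilt of bin from side cloud against the hanging cloud of its left wall"
    S=np.load("side0.npy")
    def c(Q,x0,x1,z0,z1): 
        m=(Q[...,1]>.19)&(Q[...,1]<.264)&(Q[...,0]>x0)&(Q[...,0]<x1)&(Q[...,2]>z0)&(Q[...,2]<z1);return Q[m]
    A=c(S,.455,.58,.05,.122);B=c(P,.44,.6,.06,.165);T=cKDTree(A)
    pv=np.array([.4435,.135])
    def f(p):
        c_,s_=np.cos(p[0]),np.sin(p[0]);q=B.copy();x=B[:,0]-pv[0]-p[1];z=B[:,2]-pv[1]-p[2]
        q[:,0]=pv[0]+c_*x+s_*z;q[:,2]=pv[1]-s_*x+c_*z
        return T.query(q)[0]
    for g in(.25,.35,.42):
        r=least_squares(f,[g,0,0],loss="cauchy",f_scale=.002,diff_step=1e-3,x_scale=[.1,.005,.005]);print("tilt",np.degrees(r.x[0]).round(1),"lip shift mm",(r.x[1:]*1000).round(1),"cost",r.cost*1e6,len(B))
E
python3 - <<'E'
from h import *
P=np.load("s2.npy");bintilt(P)
# direct: top edge line of the wall
q=P[(abs(P[...,1]-.2575)<.006)&(P[...,0]>.46)&(P[...,0]<.58)&(P[...,2]>.1)&(P[...,2]<.2)]
for x in np.arange(.46,.585,.006):
    k=abs(q[:,0]-x)<.003
    if k.any(): print(round(x,3),k.sum(),np.round(np.sort(q[k,2])[-4:],3))
E
```

```text
tilt 17.9 lip shift mm [-6.  2.] cost 4489.174560595214 1123
tilt 18.5 lip shift mm [-11.9  -1. ] cost 4489.548852932634 1123
tilt 17.6 lip shift mm [-6.   2.3] cost 4489.250226201973 1123
0.46 2 [0.125 0.125]
0.466 9 [0.123 0.125 0.128 0.128]
0.472 13 [0.124 0.126 0.129 0.129]
0.478 14 [0.126 0.126 0.129 0.129]
0.484 15 [0.129 0.129 0.13  0.131]
0.49 20 [0.131 0.131 0.133 0.134]
0.496 20 [0.133 0.134 0.134 0.135]
0.502 18 [0.133 0.135 0.136 0.14 ]
0.508 19 [0.135 0.136 0.138 0.139]
0.514 21 [0.134 0.137 0.138 0.14 ]
0.52 17 [0.137 0.138 0.14  0.144]
0.526 24 [0.141 0.143 0.144 0.145]
0.532 22 [0.142 0.143 0.144 0.147]
0.538 21 [0.146 0.146 0.148 0.15 ]
0.544 24 [0.146 0.15  0.151 0.152]
0.55 20 [0.144 0.146 0.147 0.149]
0.556 26 [0.151 0.151 0.152 0.152]
0.562 15 [0.136 0.143 0.143 0.144]
0.568 20 [0.134 0.136 0.137 0.139]
0.574 4 [0.103 0.104 0.11  0.114]
0.58 1 [0.106]
```

The side crop shows the bin tipped with its lip on the ledge. The depth fit gives the bin only about 17–18°, while the tool is at 22.8°, so the pads slipped. j7 is also close to its limit. I'll lower the bin back onto the rack, regrip with the tool turned half round, and tip again.

Call:
servo_tool([
  [[-0.08, 0.35, 0, 0, 0, -0.07], [-0.12, 0.4, 0, 0, 0, -0.07], [-0.12, 0.4, 0, 0, 0, -0.07], [-0.12, 0.4, 0, 0, 0, -0.07], [0, 0, 0, 0, 0, 0]],
])

```text
clock: 7.3
tool_pos: [0.5046, 0.2024, 0.1575]
ee_rot: [0.125, 2.181, -2.174]
wrist_force: [0.1, -0.2, -3.3]
gripper_width: 0.0133
```

```bash
python3 -c "
from h import *
tipst();plan([.5045,.2036,.152],Rt(np.radians(-.7),.07),n=1)"
```

```text
t 7.3 p [0.5046 0.2024 0.1575] F [ 0.1 -0.2 -3.3] w 0.0133 yaw -0.9 q [-0.05  0.4  -0.5   1.96  0.33  0.77 -2.32]
tip deg 5.676598665938699 lip est [0.4451 0.2034 0.1345] torque [-0.01  0.09 -0.04]
1 rows
[0.06, 0.55, -0.12, 0.0, -0.0, -0.03]
```

Call:
servo_tool([
  [[0, 0.3, -0.1, 0, 0, -0.03], [0, 0.25, 0, 0, 0, 0], [0, 0, 0, 0, 0, 0], [0, 0, 0, 0, 0, 0], [0, 0, 0, 0, 0, 0]],
])

```text
clock: 7.8
tool_pos: [0.5051, 0.2034, 0.1521]
ee_rot: [0.094, 2.196, -2.189]
wrist_force: [-0.1, -0.4, -1.6]
gripper_width: 0.0139
```

Call:
servo_tool([
  [[0, 0, 0, 0, 0, 0], [0, 0, 0, 0, 0, 0], [0, 0, 0, 0, 0, 0], [0, 0, 0, 0, 0, 0], [0, 0, 0, 0, 0, 0]],
], jaw=1)

```text
clock: 8.3
tool_pos: [0.505, 0.2042, 0.1525]
ee_rot: [0.095, 2.195, -2.187]
wrist_force: [0.1, 0.5, -0.1]
gripper_width: 0.0838
```

Call:
servo_tool([
  [[0, -1.0, 0, 0, 0, -0.02], [0, -2, 0, 0, 0, -0.02], [0, -3, 0, 0, 0, 0], [0, -3, 0, 0, 0, 0], [0, -2, 0, 0, 0, 0]],
])

```text
clock: 8.8
tool_pos: [0.4992, 0.2033, 0.2632]
ee_rot: [0.043, 2.218, -2.212]
wrist_force: [-0.1, -0.6, 0.8]
gripper_width: 0.0857
```

```bash
python3 -c "
from h import *
tipst()
im,d=env.get_image('side');P=cloud('side',d);bintilt(P)
q=P[(P[...,0]>.44)&(P[...,0]<.57)&(P[...,1]>.17)&(P[...,1]<.24)&(P[...,2]>.148)&(P[...,2]<.172)];print(len(q),q.mean(0) if len(q) else '')
cv2.imwrite('pics/s3.png',cv2.resize(im[150:310,180:400,::-1],None,fx=3,fy=3))"
```

```text
t 8.8 p [0.4992 0.2033 0.2632] F [-0.1 -0.6  0.8] w 0.0857 yaw -0.8 q [ 0.02  0.29 -0.56  1.82  0.19  1.06 -2.19]
tip deg 1.4756073861844752 lip est [0.4382 0.2042 0.2446] torque [ 0.02  0.03 -0.05]
tilt -10.9 lip shift mm [ 4.6 23.7] cost 4691.278448129737 1023
tilt -7.4 lip shift mm [ 1.  22.4] cost 4731.961336206138 1023
tilt -6.4 lip shift mm [-0.1 21. ] cost 4734.596916684023 1023
178 [0.49670148 0.2076532  0.15677612]
```

Call:
servo_tool([
  [[0, 0, 0, 0, 0.14, 0], [0, 0, 0, 0, 0.14, 0], [0, 0, 0, 0, 0, 0], [0, 0, 0, 0, 0, 0], [0, 0, 0, 0, 0, 0]],
])

```text
clock: 9.35
tool_pos: [0.5005, 0.2039, 0.2671]
ee_rot: [-0.34, -2.085, 2.067]
wrist_force: [0.1, -0.0, 0.1]
gripper_width: 0.0853
```

```bash
cat >> h.py <<'E'
def edge(P,y=.2575):
    q=P[(abs(P[...,1]-y)<.006)&(P[...,0]>.46)&(P[...,0]<.56)&(P[...,2]>.1)&(P[...,2]<.2)]
    X=[];H=[]
    for x in np.arange(.478,.557,.006):
        k=abs(q[:,0]-x)<.003
        if k.sum()>5: X.append(x);H.append(np.sort(q[k,2])[-3:].mean())
    a=np.polyfit(X,H,1);print("edge tilt",round(np.degrees(np.arctan(a[0])),1),"z at .52",np.polyval(a,.52).round(4),len(X))
E
python3 -c "
from h import *
st()
im,d=env.get_image('side');P=cloud('side',d);edge(P);edge(np.load('side0.npy'));edge(np.load('s2.npy'))"
```

```text
t 9.35 p [0.5005 0.2039 0.2671] F [ 0.1 -0.   0.1] w 0.0853 yaw -16.9 q [-0.02  0.28 -0.51  1.82  0.17  1.06 -2.46]
edge tilt -1.8 z at .52 0.1142 14
edge tilt -0.8 z at .52 0.1144 11
edge tilt 16.8 z at .52 0.1413 14
```

Call:
servo_tool([
  [[0, 0, 0, 0, -0.14, 0], [0, 0, 0, 0, -0.14, 0], [0, 0, 0, 0, -0.14, 0], [0, 0, 0, 0, -0.14, 0], [0, 0, 0, 0, -0.14, 0]],
])

```text
clock: 9.9
tool_pos: [0.5002, 0.2039, 0.2663]
ee_rot: [-0.409, 1.963, -1.969]
wrist_force: [0.3, 0.0, 0.0]
gripper_width: 0.0855
```

Call:
servo_tool([
  [[0, 0, 0, 0, -0.14, 0], [0, 0, 0, 0, -0.14, 0], [0, 0, 0, 0, -0.14, 0], [0, 0, 0, 0, -0.14, 0], [0, 0, 0, 0, -0.14, 0]],
])

```text
clock: 10.4
tool_pos: [0.5001, 0.2035, 0.2655]
ee_rot: [-0.97, 1.473, -1.495]
wrist_force: [0.1, -0.3, -0.1]
gripper_width: 0.0856
```

Call:
servo_tool([
  [[0, 0, 0, 0, -0.14, 0], [0, 0, 0, 0, -0.14, 0], [0, 0, 0, 0, -0.14, 0], [0, 0, 0, 0, -0.14, 0], [0, 0, 0, 0, -0.14, 0]],
])

```text
clock: 10.9
tool_pos: [0.5001, 0.2031, 0.265]
ee_rot: [-1.334, 0.928, -0.961]
wrist_force: [-0.2, -0.3, -0.2]
gripper_width: 0.0857
```

Call:
servo_tool([
  [[0, 0, 0, 0, -0.14, 0], [0, 0, 0, 0, -0.14, 0], [0, 0, 0, 0, -0.14, 0], [0, 0, 0, 0, -0.14, 0], [0, 0, 0, 0, -0.14, 0]],
])

```text
clock: 11.4
tool_pos: [0.5002, 0.2026, 0.2646]
ee_rot: [-1.526, 0.356, -0.396]
wrist_force: [-0.1, 0.4, -0.8]
gripper_width: 0.0855
```

```bash
sed -i 's/def Rt(yaw,tip=0):/def Rt(yaw,tip=0,flip=True):/; s/return B\*R.from_matrix(np.array(\[\[-1,0,0\],\[0,0,-1\],\[0,-1,0\]\]).T)/return B*R.from_matrix(np.array([[1,0,0],[0,0,-1],[0,1,0]]).T if flip else np.array([[-1,0,0],[0,0,-1],[0,-1,0]]).T)/; s/x=-m\[:,0\];z=-m/x=m[:,0];z=-m/; s/arctan2(-m\[1,0\],-m\[0,0\])/arctan2(m[1,0],m[0,0])/' h.py; python3 -c "
from h import *
tipst();plan([.505,.2042,.23],Rt(np.radians(-.7)),n=5)"
```

```text
t 11.4 p [0.5002 0.2026 0.2646] F [-0.1  0.4 -0.8] w 0.0855 yaw -27.5 q [ 0.4   0.43 -1.07  1.81  0.43  1.13  0.28]
tip deg 1.2730838161268534 lip est [0.4462 0.2311 0.2463] torque [-0.03  0.07 -0.  ]
5 rows
[0.05, 0.69, 0.06, -0.0, -0.09, 0.01]
[0.06, 0.69, 0.06, -0.0, -0.09, 0.01]
[0.07, 0.69, 0.05, -0.0, -0.09, 0.01]
[0.08, 0.69, 0.05, -0.0, -0.09, 0.01]
[0.09, 0.69, 0.04, -0.0, -0.09, 0.01]
```

Call:
servo_tool([
  [[0.05, 0.7, 0.05, 0, -0.095, 0.01], [0.05, 0.7, 0.05, 0, -0.095, 0.01], [0.1, 0.7, 0.05, 0, -0.095, 0], [0.1, 0.7, 0.05, 0, -0.095, 0], [0.1, 0.7, 0.05, 0, -0.095, 0]],
])

```text
clock: 11.9
tool_pos: [0.5061, 0.2039, 0.229]
ee_rot: [-1.557, -0.029, 0.013]
wrist_force: [0.2, -0.3, 0.4]
gripper_width: 0.0851
```

```bash
python3 -c "
from h import *
tipst();plan([.505,.2042,.152],Rt(np.radians(-.7)),n=5)"
```

```text
t 11.9 p [0.5061 0.2039 0.229 ] F [ 0.2 -0.3  0.4] w 0.0851 yaw 1.5 q [ 0.43  0.55 -1.14  1.82  0.55  1.12  0.7 ]
tip deg 0.5720260025652777 lip est [0.4448 0.2025 0.2114] torque [-0.08  0.01  0.01]
5 rows
[-0.04, 1.54, -0.01, -0.0, 0.01, 0.0]
[-0.03, 1.54, -0.01, -0.0, 0.01, 0.0]
[-0.03, 1.54, -0.01, -0.0, 0.01, 0.0]
[-0.03, 1.54, -0.0, -0.0, 0.01, 0.0]
[-0.02, 1.54, 0.0, -0.0, 0.01, 0.0]
```

Call:
servo_tool([
  [[0, 1.5, 0, 0, 0.02, 0], [0, 1.6, 0, 0, 0.01, 0], [0, 1.6, 0, 0, 0.01, 0], [0, 1.6, 0, 0, 0, 0], [0, 1.4, 0, 0, 0, 0]],
])

```text
clock: 12.4
tool_pos: [0.5068, 0.2045, 0.1457]
ee_rot: [-1.556, 0.008, -0.023]
wrist_force: [0.9, 0.3, 0.7]
gripper_width: 0.0849
```

```bash
python3 -c "
from h import *
tipst();plan([.505,.2042,.152],Rt(np.radians(-.7)),n=1)"
```

```text
t 12.4 p [0.5068 0.2045 0.1457] F [0.9 0.3 0.7] w 0.0849 yaw -1.1 q [ 0.35  0.64 -1.03  1.89  0.66  0.98  0.57]
tip deg 0.5095516965889004 lip est [0.4455 0.206  0.1282] torque [ 0.03 -0.05 -0.01]
1 rows
[-0.18, -0.63, -0.03, -0.01, -0.01, 0.01]
```

Call:
servo_tool([
  [[-0.2, -0.5, 0, 0, 0, 0], [0, 0, 0, 0, 0, 0], [0, 0, 0, 0, 0, 0], [0, 0, 0, 0, 0, 0], [0, 0, 0, 0, 0, 0]],
])

```text
clock: 12.9
tool_pos: [0.5043, 0.2049, 0.1504]
ee_rot: [-1.556, 0.009, -0.022]
wrist_force: [0.5, -0.4, 0.5]
gripper_width: 0.0855
```

Call:
servo_tool([
  [[0, 0, 0, 0, 0, 0], [0, 0, 0, 0, 0, 0], [0, 0, 0, 0, 0, 0], [0, 0, 0, 0, 0, 0], [0, 0, 0, 0, 0, 0]],
], jaw=-1)

```text
clock: 13.4
tool_pos: [0.5047, 0.2046, 0.151]
ee_rot: [-1.556, 0.008, -0.023]
wrist_force: [1.3, -1.5, 5.5]
gripper_width: 0.013
```

Call:
servo_tool([
  [[-0.15, -0.48, 0, 0, 0, -0.08], [-0.15, -0.48, 0, 0, 0, -0.08], [-0.15, -0.48, 0, 0, 0, -0.08], [0, 0, 0, 0, 0, 0], [0, 0, 0, 0, 0, 0]],
])

```text
clock: 13.9
tool_pos: [0.4985, 0.2044, 0.1656]
ee_rot: [-1.55, -0.184, -0.218]
wrist_force: [0.7, 0.8, -2.3]
gripper_width: 0.0132
```

```bash
python3 -c "
from h import *
tipst()
im,d=env.get_image('side');P=cloud('side',d);edge(P)"
```

```text
t 13.9 p [0.4985 0.2044 0.1656] F [ 0.7  0.8 -2.3] w 0.0132 yaw -1.3 q [ 0.33  0.46 -1.01  2.05  0.8   0.76  0.39]
tip deg 14.68459607748155 lip est [0.4433 0.2059 0.1336] torque [ 0.02  0.41 -0.01]
edge tilt 10.4 z at .52 0.1337 14
```

```bash
python3 -c "
from h import *
t=np.radians(25.5);yaw=np.radians(-1.2);r=Rt(yaw,t);m=r.as_matrix();pos=np.array([.4431,.2059,.1352])+.0615*m[:,0]-.017*m[:,1]
print(pos);plan(pos,r,n=3)"
```

```text
[0.49127974 0.20489078 0.17702038]
3 rows
[-0.13, -0.43, 0.02, -0.0, -0.0, -0.06]
[-0.11, -0.44, 0.01, -0.0, -0.0, -0.06]
[-0.08, -0.45, 0.01, -0.0, -0.0, -0.06]
```

Call:
servo_tool([
  [[-0.14, -0.43, 0, 0, 0, -0.06], [-0.12, -0.43, 0, 0, 0, -0.06], [-0.1, -0.44, 0, 0, 0, -0.06], [0, 0, 0, 0, 0, 0], [0, 0, 0, 0, 0, 0]],
])

```text
clock: 14.45
tool_pos: [0.4921, 0.2043, 0.1758]
ee_rot: [-1.533, -0.32, -0.36]
wrist_force: [-4.0, 0.5, 3.5]
gripper_width: 0.0132
```

```bash
python3 -c "
from h import *
tipst()
im,d=env.get_image('side');P=cloud('side',d);edge(P);np.save('s4.npy',P)
cv2.imwrite('pics/s4.png',cv2.resize(im[180:310,190:340,::-1],None,fx=4,fy=4))"
```

```text
t 14.45 p [0.4921 0.2043 0.1758] F [-4.   0.5  3.5] w 0.0132 yaw -1.7 q [ 0.25  0.34 -0.94  2.16  0.99  0.62  0.15]
tip deg 24.87719985674814 lip est [0.4434 0.2061 0.1345] torque [-0.2   1.26 -0.06]
edge tilt 21.3 z at .52 0.1481 14
```

View pics/s4.png

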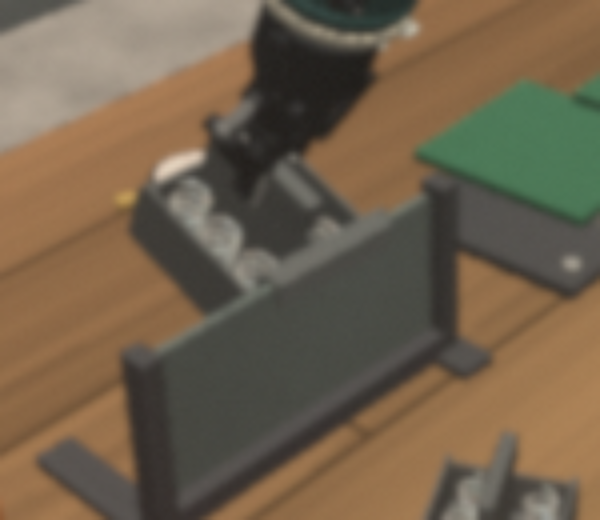

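The crop shows the bin clearly tipped with its lip still along the ledge at about (330,245). The edge fit gives 21–25°. Now I'll lift straight up, keeping the tilt.

Call:
servo_tool([
  [[0.1, -0.5, 0, 0, 0, 0], [0.4, -0.9, 0, 0, 0, 0], [0.6, -1.3, 0, 0, 0, 0], [0.8, -1.8, 0, 0, 0, 0], [0.8, -1.8, 0, 0, 0, 0]],
])

```text
clock: 15.0
tool_pos: [0.4903, 0.2023, 0.2434]
ee_rot: [-1.533, -0.307, -0.351]
wrist_force: [0.1, 0.5, -3.9]
gripper_width: 0.0132
```

```bash
python3 -c "
from h import *
tipst();plan([.57,.2,.27],Rt(np.radians(-1.5),.35),n=5)"
```

```text
t 15.0 p [0.4903 0.2023 0.2434] F [ 0.1  0.5 -3.9] w 0.0132 yaw -1.9 q [ 0.42  0.23 -1.08  2.1   0.71  0.7   0.43]
tip deg 24.087849536155932 lip est [0.4411 0.2043 0.2028] torque [-0.04  0.77 -0.01]
5 rows
[1.67, 0.16, 0.0, -0.0, -0.0, 0.01]
[1.68, 0.14, 0.0, -0.0, -0.0, 0.01]
[1.68, 0.12, -0.0, -0.0, -0.0, 0.01]
[1.68, 0.09, -0.0, -0.0, -0.0, 0.01]
[1.68, 0.07, -0.0, -0.0, -0.0, 0.01]
```

```bash
python3 -c "
from h import *
r1=Rt(0,0.035);plan([.55,.19,.27],r1,n=5)
plan([.49,-.085,.25],Rt(np.radians(3.3),0.035),n=15,p=[.55,.19,.27],r=r1)"
```

```text
5 rows
[1.31, 0.0, -0.21, -0.0, -0.01, 0.08]
[1.31, -0.1, -0.22, -0.0, -0.01, 0.08]
[1.3, -0.2, -0.22, -0.0, -0.01, 0.08]
[1.28, -0.3, -0.23, -0.0, -0.01, 0.08]
[1.25, -0.4, -0.24, -0.0, -0.01, 0.08]
15 rows
[-0.4, 0.12, -1.83, 0.0, -0.0, -0.0]
[-0.41, 0.12, -1.83, 0.0, -0.0, -0.0]
[-0.42, 0.12, -1.83, 0.0, -0.0, -0.0]
[-0.43, 0.12, -1.83, 0.0, -0.0, -0.0]
[-0.43, 0.12, -1.83, 0.0, -0.0, -0.0]
[-0.44, 0.12, -1.83, 0.0, -0.0, -0.0]
[-0.45, 0.12, -1.82, 0.0, -0.0, -0.0]
[-0.45, 0.12, -1.82, 0.0, -0.0, -0.0]
[-0.46, 0.12, -1.82, 0.0, -0.0, -0.0]
[-0.47, 0.12, -1.82, 0.0, -0.0, -0.0]
[-0.47, 0.12, -1.82, 0.0, -0.0, -0.0]
[-0.48, 0.12, -1.81, 0.0, -0.0, -0.0]
[-0.49, 0.12, -1.81, 0.0, -0.0, -0.0]
[-0.5, 0.12, -1.81, 0.0, -0.0, -0.0]
[-0.5, 0.12, -1.81, 0.0, -0.0, -0.0]
```

Call:
servo_tool([
  [[1.3, 0, -0.2, 0, -0.01, 0.08], [1.3, -0.1, -0.2, 0, -0.01, 0.08], [1.3, -0.2, -0.2, 0, -0.01, 0.08], [1.3, -0.3, -0.2, 0, -0.01, 0.08], [1.3, -0.4, -0.2, 0, -0.01, 0.08]],
])

```text
clock: 15.5
tool_pos: [0.5521, 0.1905, 0.2746]
ee_rot: [-1.557, -0.026, 0.02]
wrist_force: [0.6, 0.3, -3.9]
gripper_width: 0.0137
```

Call:
servo_tool([
  [[-0.4, 0.1, -1.8, 0, -0.004, 0], [-0.4, 0.1, -1.8, 0, -0.004, 0], [-0.4, 0.1, -1.8, 0, -0.004, 0], [-0.4, 0.1, -1.8, 0, -0.004, 0], [-0.4, 0.1, -1.8, 0, -0.004, 0]],
])

```text
clock: 16.0
tool_pos: [0.539, 0.0975, 0.2674]
ee_rot: [-1.539, -0.033, 0.047]
wrist_force: [1.2, 0.3, -3.8]
gripper_width: 0.0132
```

Call:
servo_tool([
  [[-0.5, 0.1, -1.8, 0, -0.004, 0], [-0.5, 0.1, -1.8, 0, -0.004, 0], [-0.5, 0.1, -1.8, 0, -0.004, 0], [-0.5, 0.1, -1.8, 0, -0.004, 0], [-0.5, 0.1, -1.8, 0, -0.004, 0]],
])

```text
clock: 16.5
tool_pos: [0.5194, 0.0011, 0.2599]
ee_rot: [-1.525, -0.046, 0.067]
wrist_force: [0.4, -0.6, -4.2]
gripper_width: 0.0133
```

```bash
python3 -c "
from h import *
tipst();plan([.488,-.085,.22],Rt(np.radians(3.3),0.035),n=5)"
```

```text
t 16.5 p [0.5194 0.0011 0.2599] F [ 0.4 -0.6 -4.2] w 0.0133 yaw 4.2 q [ 0.88  0.47 -1.17  1.83  0.42  1.15  1.21]
tip deg -0.678690839405219 lip est [ 0.4578 -0.0026  0.2437] torque [-0.12 -0.16 -0.03]
5 rows
[-0.74, 0.73, -1.71, -0.01, 0.0, -0.01]
[-0.74, 0.74, -1.7, -0.01, 0.0, -0.01]
[-0.75, 0.75, -1.7, -0.01, 0.0, -0.01]
[-0.75, 0.76, -1.69, -0.01, 0.0, -0.01]
[-0.75, 0.76, -1.69, -0.01, 0.0, -0.01]
```

Call:
servo_tool([
  [[-0.7, 0.6, -1.8, -0.01, 0.003, -0.01], [-0.7, 0.6, -1.8, -0.01, 0.003, -0.01], [-0.7, 0.6, -1.8, -0.01, 0.003, -0.01], [-0.7, 0.6, -1.7, -0.01, 0.003, -0.01], [-0.7, 0.6, -1.7, -0.01, 0.003, -0.01]],
])

```text
clock: 17.0
tool_pos: [0.4905, -0.0937, 0.2273]
ee_rot: [-1.563, -0.073, 0.012]
wrist_force: [1.5, 0.2, -4.1]
gripper_width: 0.013
```

```bash
python3 - <<'E'
from h import *
tipst();plan([.488,-.085,.18],Rt(np.radians(3.3),0.035),n=3)
im,d=env.get_image('side');P=cloud('side',d);np.save('s5.npy',P)
cv2.imwrite('pics/s5.png',cv2.resize(im[110:270,220:420,::-1],None,fx=3.5,fy=3.5))
E
```

```text
t 17.0 p [ 0.4905 -0.0937  0.2273] F [ 1.5  0.2 -4.1] w 0.013 yaw 3.1 q [ 1.09  0.43 -1.17  1.95  0.46  1.02  1.35]
tip deg 2.217933215568282 lip est [ 0.4298 -0.0968  0.208 ] torque [-0.04 -0.05  0.03]
3 rows
[-0.13, 1.58, 0.28, -0.0, -0.0, 0.0]
[-0.13, 1.57, 0.29, -0.0, -0.0, 0.0]
[-0.13, 1.57, 0.29, -0.0, -0.0, 0.0]
```

View pics/s5.png

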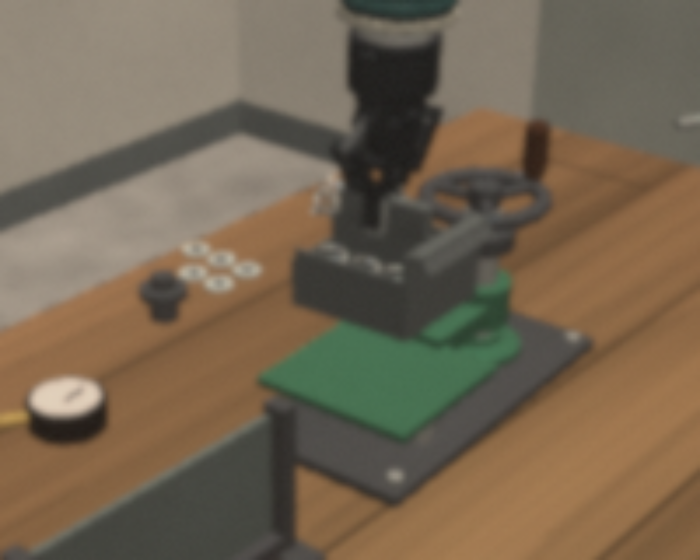

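The crop shows the bin held above the platform, clear of the wheel. I'll measure its residual tilt before lowering.

```bash
python3 - <<'E'
from h import *
P=np.load('s5.npy')
q=P[(P[...,1]>-.05)&(P[...,1]<-.028)&(P[...,0]>.41)&(P[...,0]<.57)&(P[...,2]>.11)&(P[...,2]<.23)]
print(len(q),np.median(q,0),q.min(0),q.max(0))
X=[];L=[];H=[]
for x in np.arange(.43,.56,.008):
    k=abs(q[:,0]-x)<.004
    if k.sum()>5: z=np.sort(q[k,2]);X.append(x);L.append(z[:3].mean());H.append(z[-3:].mean())
print(np.round(np.c_[X,L,H],3).tolist())
i=slice(2,-2)
for y in(L,H):print(np.degrees(np.arctan(np.polyfit(X[i],y[i],1)[0])))
E
```

```text
630 [ 0.47582833 -0.03914509  0.16638797] [ 0.41002564 -0.04995669  0.13508281] [ 0.54818964 -0.03183375  0.21672779]
[[0.43, 0.142, 0.214], [0.438, 0.141, 0.192], [0.446, 0.139, 0.192], [0.454, 0.139, 0.193], [0.462, 0.139, 0.191], [0.47, 0.139, 0.192], [0.478, 0.139, 0.19], [0.486, 0.14, 0.192], [0.494, 0.139, 0.192], [0.502, 0.137, 0.191], [0.51, 0.138, 0.191], [0.518, 0.139, 0.191], [0.526, 0.139, 0.19], [0.534, 0.138, 0.19], [0.542, 0.139, 0.183]]
-0.6789373269468677
-0.8716860453200651
```

Call:
servo_tool([
  [[-0.1, 1.4, 0.4, 0, 0, 0], [-0.1, 1.4, 0.3, 0, 0, 0], [-0.1, 1.3, 0.2, 0, 0, 0], [0, 1.0, 0, 0, 0, 0], [0, 0, 0, 0, 0, 0]],
])

```text
clock: 17.55
tool_pos: [0.4876, -0.0866, 0.1705]
ee_rot: [-1.558, -0.067, 0.012]
wrist_force: [-0.3, -0.2, -3.6]
gripper_width: 0.0132
```

```bash
python3 - <<'E'
from h import *
tipst();plan([.4875,-.085,.1555],Rt(np.radians(3.3),0.038),n=5)
E
```

```text
t 17.55 p [ 0.4876 -0.0866  0.1705] F [-0.3 -0.2 -3.6] w 0.0132 yaw 2.9 q [ 1.01  0.5  -1.09  2.01  0.55  0.92  1.26]
tip deg 2.023061439392933 lip est [ 0.4268 -0.0895  0.1513] torque [-0.    0.06 -0.01]
5 rows
[-0.01, 0.3, 0.03, -0.0, -0.0, -0.0]
[-0.01, 0.3, 0.03, -0.0, -0.0, -0.0]
[-0.01, 0.3, 0.03, -0.0, -0.0, -0.0]
[-0.01, 0.3, 0.03, -0.0, -0.0, -0.0]
[-0.01, 0.3, 0.03, -0.0, -0.0, -0.0]
```

Call:
servo_tool([
  [[0, 0.3, 0.1, 0, 0, 0], [0, 0.3, 0, 0, 0, 0], [0, 0.3, 0, 0, 0, 0], [0, 0.2, 0, 0, 0, 0], [0, 0, 0, 0, 0, 0]],
])

```text
clock: 18.05
tool_pos: [0.4889, -0.0845, 0.1595]
ee_rot: [-1.558, -0.069, 0.013]
wrist_force: [-2.5, -0.3, -1.0]
gripper_width: 0.0132
```

Call:
servo_tool([
  [[0, 0.15, 0, 0, 0, 0], [0, 0.1, 0, 0, 0, 0], [0, 0.1, 0, 0, 0, 0], [0, 0, 0, 0, 0, 0], [0, 0, 0, 0, 0, 0]],
])

```text
clock: 18.55
tool_pos: [0.4895, -0.0842, 0.1593]
ee_rot: [-1.562, -0.07, 0.012]
wrist_force: [-0.2, 0.4, -4.1]
gripper_width: 0.0131
```

Call:
servo_tool([
  [[0, 0.2, 0, 0, 0, 0], [0, 0.2, 0, 0, 0, 0], [0, 0, 0, 0, 0, 0], [0, 0, 0, 0, 0, 0], [0, 0, 0, 0, 0, 0]],
])

```text
clock: 19.05
tool_pos: [0.4896, -0.0843, 0.1575]
ee_rot: [-1.566, -0.07, 0.013]
wrist_force: [-0.4, -0.0, -1.9]
gripper_width: 0.0134
```

```bash
python3 - <<'E'
from h import *
tipst()
im,d=env.get_image('side');P=cloud('side',d)
q=P[(P[...,1]>-.045)&(P[...,1]<-.018)&(P[...,0]>.41)&(P[...,0]<.57)&(P[...,2]>.07)&(P[...,2]<.16)]
print(len(q),np.median(q,0))
X=[];H=[]
for x in np.arange(.446,.54,.008):
    k=abs(q[:,0]-x)<.004
    if k.sum()>5: z=np.sort(q[k,2]);X.append(x);H.append(z[-3:].mean())
print(np.round(H,3),np.degrees(np.arctan(np.polyfit(X,H,1)[0])))
E
```

```text
t 19.05 p [ 0.4896 -0.0843  0.1575] F [-0.4 -0.  -1.9] w 0.0134 yaw 3.0 q [ 0.97  0.52 -1.06  2.02  0.58  0.9   1.23]
tip deg 2.0835825588413845 lip est [ 0.4289 -0.0874  0.1383] torque [0.06 0.07 0.02]
563 [ 0.47064941 -0.03025529  0.09987075]
[0.122 0.122 0.122 0.121 0.122 0.122 0.121 0.12  0.12  0.121 0.121 0.12 ] -1.418046258463114
```

Call:
servo_tool([
  [[-0.1, 0.2, 0, 0, 0, 0], [0, 0.1, 0, 0, 0, 0], [0, 0, 0, 0, 0, 0], [0, 0, 0, 0, 0, 0], [0, 0, 0, 0, 0, 0]],
])

```text
clock: 19.6
tool_pos: [0.4887, -0.0844, 0.156]
ee_rot: [-1.568, -0.069, 0.013]
wrist_force: [-2.6, -0.2, 2.7]
gripper_width: 0.0131
```

Call:
servo_tool([
  [[0, 0.15, 0, 0, 0, 0], [0, 0, 0, 0, 0, 0], [0, 0, 0, 0, 0, 0], [0, 0, 0, 0, 0, 0], [0, 0, 0, 0, 0, 0]],
])

```text
clock: 20.1
tool_pos: [0.4884, -0.0845, 0.1553]
ee_rot: [-1.569, -0.067, 0.014]
wrist_force: [-3.9, -1.0, 5.9]
gripper_width: 0.0132
```

Firm, gentle contact. Releasing and retreating upward.

Call:
servo_tool([
  [[0, 0, 0, 0, 0, 0], [0, 0, 0, 0, 0, 0], [0, 0, 0, 0, 0, 0], [0, 0, 0, 0, 0, 0], [0, 0, 0, 0, 0, 0]],
], jaw=1)

```text
clock: 20.6
tool_pos: [0.4888, -0.0844, 0.1551]
ee_rot: [-1.569, -0.068, 0.013]
wrist_force: [-0.4, -0.2, -0.1]
gripper_width: 0.0838
```

Call:
servo_tool([
  [[0, -1.5, 0, 0, 0, 0], [0, -3, 0, 0, 0, 0], [0, -4, 0, 0, 0, 0], [0, -4, 0, 0, 0, 0], [0, -3, 0, 0, 0, 0]],
])

```text
clock: 21.1
tool_pos: [0.4817, -0.0827, 0.3156]
ee_rot: [-1.563, -0.067, 0.021]
wrist_force: [-0.4, -0.3, -0.5]
gripper_width: 0.0855
```

```bash
python3 - <<'E'
from h import *
tipst()
im,d=env.get_image('side');P=cloud('side',d);np.save('s6.npy',P)
t,d=env.get_image('top');Q=cloud('top',d)
a=cv2.resize(im[110:270,220:420,::-1],(500,400));b=cv2.resize(t[150:290,290:480,::-1],(543,400));cv2.imwrite('pics/s6.png',np.hstack([a[:,:],b])[:, :]) if 0 else cv2.imwrite('pics/s6.png',cv2.resize(np.hstack([a,b]),(800,307)))
h=(Q[...,2]>.225)&(Q[...,2]<.25)&(abs(Q[...,0]-.48)<.04)&(abs(Q[...,1]+.3)<.04);print("crank top",h.sum(),Q[h].mean(0))
q=P[(abs(P[...,0]-.488)<.07)&(abs(P[...,1]+.085)<.05)&(P[...,2]>.148)&(P[...,2]<.18)];print("bar side",len(q),q.mean(0))
q=Q[(abs(Q[...,0]-.488)<.07)&(abs(Q[...,1]+.085)<.05)&(Q[...,2]>.15)&(Q[...,2]<.18)];print("bar top",len(q),q.mean(0) if len(q) else 0,cv2.minAreaRect(q[:,:2].astype(np.float32)) if len(q) else 0)
E
```

```text
t 21.1 p [ 0.4817 -0.0827  0.3156] F [-0.4 -0.3 -0.5] w 0.0855 yaw 3.2 q [ 1.18  0.28 -1.23  1.86  0.28  1.17  1.48]
tip deg 1.670325903968209 lip est [ 0.4208 -0.086   0.2968] torque [ 0.01 -0.    0.01]
crank top 31 [ 0.51603506 -0.30364069  0.23786525]
bar side 176 [ 0.48095254 -0.08000991  0.15836519]
bar top 81 [ 0.50133801 -0.07958426  0.16137429] ((0.48581188917160034, -0.08225925266742706), (0.08718835562467575, 0.013732862658798695), 1.5040713548660278)
```

View pics/s6.png

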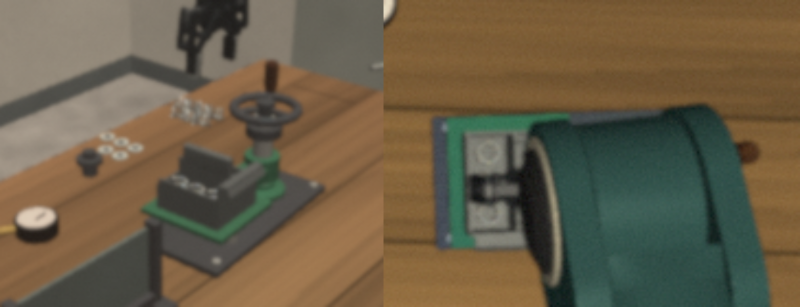

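The left half shows the bin standing level on the platform. In the right half the top camera is mostly blocked by the arm, but the bin is within about 3 mm of centre. Next is the crank; I'll turn the tool back towards its neutral pose on the way there.

```bash
python3 - <<'E'
from h import *
S=np.load('s6.npy');h2=(S[...,2]>.2)&(S[...,2]<.25)&(abs(S[...,0]-.49)<.06)&(abs(S[...,1]+.28)<.07);print("crank side",h2.sum(),S[h2].mean(0),np.ptp(S[h2],axis=0))
Q=np.load("top0.npy");k=np.hypot(Q[...,0]-.498,Q[...,1]+.2535)<.02;print("hub z",np.percentile(Q[k][:,2],[50,90,98]))
plan([.4785,-.3035,.31],Rt(np.radians(-110)),n=15)
E
```

```text
crank side 94 [ 0.51816615 -0.29838642  0.22223185] [0.02283975 0.02924489 0.04169887]
hub z [0.18646702 0.18981848 0.19157324]
15 rows
[-0.11, 0.04, -1.47, -0.0, 0.13, 0.0]
[0.08, 0.04, -1.47, -0.0, 0.13, 0.0]
[0.27, 0.05, -1.45, -0.0, 0.13, 0.0]
[0.46, 0.05, -1.4, -0.0, 0.13, 0.0]
[0.64, 0.05, -1.32, -0.0, 0.13, 0.0]
[0.81, 0.05, -1.23, -0.0, 0.13, 0.0]
[0.96, 0.05, -1.11, -0.0, 0.13, 0.0]
[1.1, 0.06, -0.98, -0.0, 0.13, 0.0]
[1.22, 0.06, -0.82, -0.0, 0.13, 0.0]
[1.32, 0.06, -0.65, -0.0, 0.13, 0.0]
[1.39, 0.06, -0.48, -0.0, 0.13, 0.0]
[1.44, 0.06, -0.29, -0.0, 0.13, 0.0]
[1.47, 0.05, -0.1, -0.0, 0.13, 0.0]
[1.47, 0.05, 0.1, -0.0, 0.13, 0.0]
[1.44, 0.05, 0.29, -0.0, 0.13, 0.0]
```

The handle now measures (.517,-.303), so the wheel turned about 42° anticlockwise (platform ~2.4 mm lower), most likely back-driven by my set-down press. I'll retarget and re-check the handle before gripping it.

Call:
servo_tool([
  [[-0.1, 0, -1.5, 0, 0.13, 0], [0.1, 0, -1.5, 0, 0.13, 0], [0.3, 0, -1.5, 0, 0.13, 0], [0.5, 0, -1.4, 0, 0.13, 0], [0.6, 0, -1.3, 0, 0.13, 0]],
])

```text
clock: 21.7
tool_pos: [0.4812, -0.1568, 0.3202]
ee_rot: [-1.504, 0.452, -0.503]
wrist_force: [-0.5, 0.5, 0.1]
gripper_width: 0.0852
```

Call:
servo_tool([
  [[0.8, 0, -1.0, 0, 0.13, 0], [0.9, 0, -0.9, 0, 0.13, 0], [1.0, 0, -0.8, 0, 0.13, 0], [1.1, 0, -0.6, 0, 0.13, 0], [1.2, 0, -0.4, 0, 0.13, 0]],
])

```text
clock: 22.2
tool_pos: [0.4838, -0.2212, 0.3219]
ee_rot: [-1.306, 0.973, -1.014]
wrist_force: [-0.7, 1.0, -0.2]
gripper_width: 0.0855
```

```bash
python3 - <<'E'
from h import *
st();plan([.517,-.303,.29],Rt(np.radians(-115)),n=5)
im,d=env.get_image('side');S=cloud('side',d)
h2=(S[...,2]>.2)&(S[...,2]<.25)&(abs(S[...,0]-.49)<.06)&(abs(S[...,1]+.28)<.07);print("crank side",h2.sum(),S[h2].mean(0))
E
```

```text
t 22.2 p [ 0.4838 -0.2212  0.3219] F [-0.7  1.  -0.2] w 0.0855 yaw -73.7 q [ 1.13  0.27 -0.89  1.76  0.21  1.18  0.47]
5 rows
[1.75, 0.65, 0.16, -0.01, 0.14, -0.0]
[1.71, 0.65, 0.41, -0.01, 0.14, -0.0]
[1.63, 0.65, 0.66, -0.01, 0.14, -0.0]
[1.52, 0.65, 0.89, -0.01, 0.14, -0.0]
[1.38, 0.64, 1.1, -0.01, 0.14, -0.0]
crank side 92 [ 0.51838491 -0.2987466   0.22256971]
```

Call:
servo_tool([
  [[1.7, 0.4, 0.2, 0, 0.14, 0], [1.7, 0.5, 0.5, 0, 0.14, 0], [1.6, 0.5, 0.8, 0, 0.14, 0], [1.5, 0.5, 1.0, 0, 0.14, 0], [1.4, 0.5, 1.2, 0, 0.14, 0]],
])

```text
clock: 22.75
tool_pos: [0.5226, -0.3028, 0.3005]
ee_rot: [-0.943, 1.494, -1.521]
wrist_force: [0.2, -0.1, 0.7]
gripper_width: 0.0856
```

```bash
python3 - <<'E'
from h import *
st();plan([.521,-.303,.26],Rt(np.radians(-115)),n=2);plan([.521,-.303,.222],Rt(np.radians(-115)),n=5)
im,d=env.get_image('side');t,d2=env.get_image('top')
a=cv2.resize(im[90:220,290:440,::-1],(462,400));b=cv2.resize(t[180:280,380:490,::-1],(440,400));cv2.imwrite('pics/s7.png',cv2.resize(np.hstack([a,b]),(800,355)))
E
```

```text
t 22.75 p [ 0.5226 -0.3028  0.3005] F [ 0.2 -0.1  0.7] w 0.0856 yaw -114.4 q [ 1.01  0.4  -0.69  1.62  0.26  1.18 -0.16]
2 rows
[0.08, 2.02, -0.13, -0.01, 0.01, -0.01]
[0.06, 2.02, -0.1, -0.01, 0.01, -0.01]
5 rows
[0.05, 1.57, -0.07, -0.01, 0.0, -0.0]
[0.04, 1.57, -0.07, -0.01, 0.0, -0.0]
[0.03, 1.57, -0.06, -0.01, 0.0, -0.0]
[0.03, 1.57, -0.05, -0.01, 0.0, -0.0]
[0.02, 1.57, -0.04, -0.01, 0.0, -0.0]
```

View pics/s7.png

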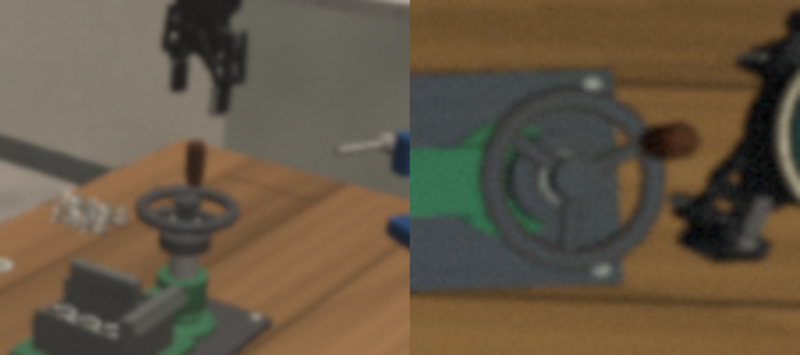

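The left half shows the handle at (195,160) with the gripper above it. The right half shows the whole wheel and the handle at (670,140), so I can measure the handle again from the top.

```bash
cat >> h.py <<'E'
def crank(prt=True):
    t,d=env.get_image('top');Q=cloud('top',d);c=t.astype(int)
    m=(Q[...,2]>.195)&(Q[...,2]<.246)&(c[...,0]>c[...,2]+18)&(np.hypot(Q[...,0]-.498,Q[...,1]+.2535)<.09)
    q=Q[m];k=q[q[:,2]>.23] if m.any() else q
    print("crank pts",len(q),q.mean(0) if len(q) else "", "top",len(k),k.mean(0) if len(k) else "",np.ptp(k,axis=0) if len(k) else "")
E
python3 -c "
from h import *
crank()"
```

```text
crank pts 113 [ 0.52295169 -0.30107647  0.23427314] top 90 [ 0.52251833 -0.30234277  0.23792666] [0.02035503 0.02257719 0.0140211 ]
```

Call:
servo_tool([
  [[0, 1.5, 0, -0.01, 0, 0], [0, 1.5, 0, -0.01, 0, 0], [0, 1.5, 0, -0.01, 0, 0], [0, 1.5, 0, -0.01, 0, 0], [0, 1.2, 0, 0, 0, 0]],
])

```text
clock: 23.4
tool_pos: [0.5234, -0.2985, 0.2243]
ee_rot: [-0.978, 1.519, -1.48]
wrist_force: [-0.2, 0.0, 0.1]
gripper_width: 0.0854
```

```bash
python3 -c "
from h import *
st();plan([.5225,-.3025,.225],Rt(np.radians(-115)),n=1)"
```

```text
t 23.4 p [ 0.5234 -0.2985  0.2243] F [-0.2  0.   0.1] w 0.0854 yaw -113.3 q [ 0.97  0.5  -0.67  1.68  0.31  1.1  -0.19]
1 rows
[0.4, -0.08, 0.08, 0.01, 0.03, -0.02]
```

Call:
servo_tool([
  [[0.4, -0.1, 0.1, 0.01, 0.02, -0.02], [0, 0, 0, 0, 0, 0], [0, 0, 0, 0, 0, 0], [0, 0, 0, 0, 0, 0], [0, 0, 0, 0, 0, 0]],
], jaw=-1)

```text
clock: 23.9
tool_pos: [0.5227, -0.3027, 0.2243]
ee_rot: [-0.979, 1.518, -1.517]
wrist_force: [4.5, -1.9, -5.6]
gripper_width: 0.0226
```

Call:
servo_tool([
  [[0, 0, 0, 0, 0, 0], [0, 0, 0, 0, 0, 0], [0, 0, 0, 0, 0, 0], [0, 0, 0, 0, 0, 0], [0, 0, 0, 0, 0, 0]],
])

```text
clock: 24.4
tool_pos: [0.5227, -0.3028, 0.2243]
ee_rot: [-0.978, 1.518, -1.517]
wrist_force: [1.6, -1.3, -4.0]
gripper_width: 0.0225
```

```bash
cat >> h.py <<'E'
HUB=np.array([.498,-.2535])
def wheel(n=5,da=.35,rad=.055):
    st();s=env.sense();p=np.array(s["tool_pos"]);r=R.from_rotvec(s["ee_rot"]);m=r.as_matrix()
    o=p[:2]-HUB;a=np.arctan2(o[1],o[0]);print("ang deg",np.degrees(a).round(1),"r",np.linalg.norm(o).round(4))
    rows=[];q=p.copy()
    for i in range(n):
        a-=da;t=np.r_[HUB+rad*np.array([np.cos(a),np.sin(a)]),.225]
        rows.append(np.r_[m.T@(t-q)*100]);q=t
    print(np.round(rows,2).tolist());e=(r.inv()*Rt(np.radians(-115))).as_rotvec();print("rot err",e.round(3))
E
python3 -c "
from h import *
wheel()"
```

```text
t 24.4 p [ 0.5227 -0.3028  0.2243] F [ 1.6 -1.3 -4. ] w 0.0225 yaw -114.5 q [ 0.96  0.49 -0.65  1.68  0.33  1.09 -0.22]
ang deg -63.4 r 0.0551
[[1.25, -0.07, -1.45], [0.69, 0.01, -1.79], [0.03, 0.0, -1.91], [-0.63, 0.0, -1.81], [-1.21, 0.0, -1.49]]
rot err [0.002 0.009 0.002]
```

Call:
servo_tool([
  [[1.25, 0, -1.45, 0, 0, 0], [0.7, 0, -1.8, 0, 0, 0], [0, 0, -1.9, 0, 0, 0], [-0.6, 0, -1.8, 0, 0, 0], [0, 0, 0, 0, 0, 0]],
])

```text
clock: 24.9
tool_pos: [0.4535, -0.2851, 0.2243]
ee_rot: [-0.975, 1.515, -1.516]
wrist_force: [5.4, 5.1, -10.5]
gripper_width: 0.0227
```

```bash
python3 -c "
from h import *
wheel(10,.4)"
```

```text
t 24.9 p [ 0.4535 -0.2851  0.2243] F [  5.4   5.1 -10.5] w 0.0227 yaw -114.4 q [ 1.07  0.37 -0.68  1.85  0.27  1.02 -0.16]
ang deg -144.6 r 0.0545
[[-1.41, -0.07, -1.66], [-1.97, -0.0, -0.94], [-2.18, 0.0, -0.1], [-2.05, 0.0, 0.76], [-1.59, 0.0, 1.5], [-0.88, 0.0, 2.0], [-0.03, 0.0, 2.19], [0.82, 0.0, 2.02], [1.55, 0.0, 1.55], [2.03, -0.0, 0.82]]
rot err [-0.002  0.01  -0.001]
```

Call:
servo_tool([
  [[-1.4, -0.1, -1.65, 0, 0, 0], [-2.0, 0, -0.95, 0, 0, 0], [-2.2, 0, -0.1, 0, 0, 0], [-2.05, 0, 0.75, 0, 0, 0], [-1.6, 0, 1.5, 0, 0, 0]],
])

```text
clock: 25.4
tool_pos: [0.4859, -0.1993, 0.2242]
ee_rot: [-0.973, 1.516, -1.523]
wrist_force: [-0.7, -14.7, -5.8]
gripper_width: 0.0223
```

```bash
python3 -c "
from h import *
wheel(10,.4)"
```

```text
t 25.4 p [ 0.4859 -0.1993  0.2242] F [ -0.7 -14.7  -5.8] w 0.0223 yaw -114.7 q [ 0.93  0.35 -0.72  1.88  0.28  1.01 -0.34]
ang deg 102.6 r 0.0555
[[-0.91, -0.07, 2.0], [-0.11, 0.01, 2.18], [0.75, 0.01, 2.05], [1.49, 0.01, 1.6], [1.99, 0.01, 0.89], [2.18, 0.0, 0.05], [2.03, 0.0, -0.81], [1.56, -0.0, -1.53], [0.84, -0.0, -2.02], [-0.02, -0.01, -2.19]]
rot err [-0.003  0.005  0.002]
```

Call:
servo_tool([
  [[-0.9, 0, 2.0, 0, 0, 0], [-0.1, 0, 2.2, 0, 0, 0], [0.75, 0, 2.05, 0, 0, 0], [1.5, 0, 1.6, 0, 0, 0], [2.0, 0, 0.9, 0, 0, 0]],
])

```text
clock: 25.9
tool_pos: [0.5533, -0.2621, 0.2242]
ee_rot: [-0.984, 1.518, -1.515]
wrist_force: [-11.3, 6.7, 4.7]
gripper_width: 0.0223
```

```bash
python3 -c "
from h import *
wheel(10,.4)"
```

```text
t 25.9 p [ 0.5533 -0.2621  0.2242] F [-11.3   6.7   4.7] w 0.0223 yaw -114.4 q [ 0.89  0.51 -0.67  1.66  0.35  1.1  -0.31]
ang deg -8.8 r 0.056
[[2.21, -0.07, 0.06], [2.07, 0.01, -0.71], [1.63, 0.01, -1.46], [0.93, 0.01, -1.98], [0.09, 0.01, -2.18], [-0.77, 0.01, -2.05], [-1.5, 0.0, -1.59], [-2.0, -0.0, -0.88], [-2.19, -0.01, -0.03], [-2.02, -0.01, 0.82]]
rot err [0.005 0.011 0.004]
```

Call:
servo_tool([
  [[2.2, 0, 0.05, 0, 0, 0], [2.05, 0, -0.7, 0, 0, 0], [1.6, 0, -1.45, 0, 0, 0], [0.95, 0, -2.0, 0, 0, 0], [0.1, 0, -2.2, 0, 0, 0]],
])

```text
clock: 26.4
tool_pos: [0.4686, -0.3, 0.2243]
ee_rot: [-0.978, 1.517, -1.511]
wrist_force: [14.9, 13.5, -3.3]
gripper_width: 0.0231
```

```bash
python3 -c "
from h import *
wheel(10,.4)"
```

```text
t 26.4 p [ 0.4686 -0.3     0.2243] F [14.9 13.5 -3.3] w 0.0231 yaw -114.3 q [ 1.06  0.41 -0.69  1.8   0.3   1.04 -0.16]
ang deg -122.3 r 0.055
[[-0.73, -0.07, -2.06], [-1.47, 0.01, -1.61], [-1.99, 0.01, -0.91], [-2.18, 0.0, -0.07], [-2.04, 0.0, 0.79], [-1.57, -0.0, 1.52], [-0.85, -0.0, 2.01], [-0.0, -0.01, 2.19], [0.85, -0.01, 2.01], [1.57, -0.01, 1.52]]
rot err [ 0.003  0.013 -0.002]
```

Call:
servo_tool([
  [[-0.75, 0, -2.05, 0, 0, 0], [-1.45, 0, -1.6, 0, 0, 0], [-2.0, 0, -0.9, 0, 0, 0], [-2.2, 0, -0.05, 0, 0, 0], [-2.05, 0, 0.8, 0, 0, 0]],
])

```text
clock: 26.9
tool_pos: [0.4676, -0.2071, 0.2244]
ee_rot: [-0.971, 1.514, -1.519]
wrist_force: [10.4, -22.1, -17.4]
gripper_width: 0.0226
```

```bash
python3 - <<'E'
from h import *
wheel(10,.25)
im,d=env.get_image('side');P=cloud('side',d)
g=(im[...,1].astype(int)>im[...,0].astype(int)+25)&(abs(P[...,0]-.487)<.09)&(P[...,1]>-.165)&(P[...,1]<-.005)&(P[...,2]>.05)
print("platform z",g.sum(),np.percentile(P[g][:,2],[50,80,92]))
E
```

```text
t 26.9 p [ 0.4676 -0.2071  0.2244] F [ 10.4 -22.1 -17.4] w 0.0226 yaw -114.6 q [ 0.98  0.33 -0.74  1.91  0.26  1.   -0.3 ]
ang deg 123.3 r 0.0555
[[-1.04, -0.05, 0.91], [-0.81, 0.01, 1.1], [-0.51, 0.01, 1.27], [-0.18, 0.01, 1.36], [0.16, 0.01, 1.36], [0.49, 0.01, 1.28], [0.79, 0.0, 1.12], [1.04, 0.0, 0.89], [1.23, 0.0, 0.6], [1.34, -0.0, 0.28]]
rot err [-0.005  0.008 -0.002]
platform z 338 [0.09366743 0.09467798 0.09530358]
```

Call:
servo_tool([
  [[-1.0, -0.1, 0.9, 0, 0, 0], [-0.8, 0, 1.1, 0, 0, 0], [-0.5, 0, 1.3, 0, 0, 0], [-0.2, 0, 1.35, 0, 0, 0], [0.15, 0, 1.35, 0, 0, 0]],
])

```text
clock: 27.45
tool_pos: [0.5323, -0.2095, 0.2242]
ee_rot: [-0.98, 1.517, -1.518]
wrist_force: [-8.1, -3.8, 2.9]
gripper_width: 0.0225
```

```bash
python3 -c "
from h import *
wheel(8,.18)"
```

```text
t 27.45 p [ 0.5323 -0.2095  0.2242] F [-8.1 -3.8  2.9] w 0.0225 yaw -114.5 q [ 0.88  0.45 -0.72  1.76  0.33  1.06 -0.38]
ang deg 52.0 r 0.0558
[[0.4, -0.08, 0.92], [0.48, 0.0, 0.87], [0.63, 0.0, 0.77], [0.75, 0.0, 0.64], [0.86, 0.0, 0.5], [0.93, 0.0, 0.33], [0.98, 0.0, 0.16], [0.99, 0.0, -0.01]]
rot err [0.002 0.009 0.003]
```

Call:
servo_tool([
  [[0.4, 0, 0.9, 0, 0, 0], [0.5, 0, 0.85, 0, 0, 0], [0.6, 0, 0.75, 0, 0, 0], [0, 0, 0, 0, 0, 0], [0, 0, 0, 0, 0, 0]],
])

```text
clock: 27.95
tool_pos: [0.5504, -0.2348, 0.2243]
ee_rot: [-0.979, 1.518, -1.517]
wrist_force: [1.0, 4.1, -1.6]
gripper_width: 0.0222
```

```bash
python3 -c "
from h import *
wheel(6,.1)"
```

```text
t 27.95 p [ 0.5504 -0.2348  0.2243] F [ 1.   4.1 -1.6] w 0.0222 yaw -114.5 q [ 0.88  0.49 -0.7   1.69  0.35  1.09 -0.36]
ang deg 19.7 r 0.0557
[[0.46, -0.07, 0.31], [0.45, 0.0, 0.32], [0.48, 0.0, 0.27], [0.5, 0.0, 0.22], [0.52, 0.0, 0.17], [0.54, 0.0, 0.12]]
rot err [0.002 0.009 0.002]
```

Call:
servo_tool([
  [[0.45, 0, 0.3, 0, 0, 0], [0.5, 0, 0.3, 0, 0, 0], [0.5, 0, 0.25, 0, 0, 0], [0.5, 0, 0.2, 0, 0, 0], [0.5, 0, 0.15, 0, 0, 0]],
])

```text
clock: 28.45
tool_pos: [0.5535, -0.2529, 0.2242]
ee_rot: [-0.975, 1.515, -1.501]
wrist_force: [0.3, 37.4, 4.2]
gripper_width: 0.0224
```

```bash
python3 -c "
from h import *
wheel(6,.1)"
```

```text
t 28.45 p [ 0.5535 -0.2529  0.2242] F [ 0.3 37.4  4.2] w 0.0224 yaw -113.9 q [ 0.9   0.51 -0.7   1.67  0.35  1.1  -0.32]
ang deg 0.7 r 0.0555
[[0.53, -0.08, 0.16], [0.53, -0.01, 0.15], [0.54, -0.01, 0.1], [0.55, -0.01, 0.04], [0.55, -0.01, -0.01], [0.55, -0.01, -0.07]]
rot err [ 0.003  0.019 -0.01 ]
```

The opposing tangential force jumped to 37 N, so that is the stop (handle at about 1°). Now I'll back off a quarter turn anticlockwise.

```bash
python3 -c "
from h import *
wheel(6,-.262)"
```

```text
t 28.45 p [ 0.5535 -0.2529  0.2242] F [ 0.3 37.4  4.2] w 0.0224 yaw -113.9 q [ 0.9   0.51 -0.7   1.67  0.35  1.1  -0.32]
ang deg 0.7 r 0.0555
[[-1.2, -0.06, -0.81], [-0.98, 0.01, -1.05], [-0.67, 0.01, -1.27], [-0.32, 0.01, -1.4], [0.05, 0.0, -1.44], [0.42, -0.0, -1.37]]
rot err [ 0.003  0.019 -0.01 ]
```

Call:
servo_tool([
  [[-1.2, 0, -0.8, 0, 0, 0], [-1.0, 0, -1.05, 0, 0, 0], [-0.7, 0, -1.25, 0, 0, 0], [-0.3, 0, -1.4, 0, 0, 0], [0, 0, 0, 0, 0, 0]],
])

```text
clock: 28.95
tool_pos: [0.5228, -0.2041, 0.2243]
ee_rot: [-0.976, 1.513, -1.503]
wrist_force: [-1.4, 3.2, -5.5]
gripper_width: 0.0225
```

```bash
python3 -c "
from h import *
wheel(3,-.17)"
```

```text
t 28.95 p [ 0.5228 -0.2041  0.2243] F [-1.4  3.2 -5.5] w 0.0225 yaw -113.9 q [ 0.9   0.43 -0.73  1.79  0.32  1.05 -0.37]
ang deg 63.3 r 0.0553
[[0.06, -0.07, -0.93], [0.19, 0.0, -0.91], [0.34, -0.0, -0.87]]
rot err [ 0.002  0.019 -0.008]
```

Backed off 62.6° so far; 28° remain.

Call:
servo_tool([
  [[0.05, 0, -0.93, 0, 0, 0], [0.2, 0, -0.9, 0, 0, 0], [0.35, 0, -0.87, 0, 0, 0], [0, 0, 0, 0, 0, 0], [0, 0, 0, 0, 0, 0]],
])

```text
clock: 29.45
tool_pos: [0.493, -0.1987, 0.2243]
ee_rot: [-0.976, 1.513, -1.505]
wrist_force: [2.0, 2.5, -6.0]
gripper_width: 0.0224
```

```bash
python3 -c "
from h import *
wheel(1,-.1)"
```

```text
t 29.45 p [ 0.493  -0.1987  0.2243] F [ 2.   2.5 -6. ] w 0.0224 yaw -114.0 q [ 0.94  0.37 -0.74  1.86  0.29  1.02 -0.34]
ang deg 95.2 r 0.055
[[0.29, -0.07, -0.47]]
rot err [ 0.001  0.018 -0.007]
```

Call:
servo_tool([
  [[-0.15, 0, 0.35, 0, 0, 0], [0, 0, 0, 0, 0, 0], [0, 0, 0, 0, 0, 0], [0, 0, 0, 0, 0, 0], [0, 0, 0, 0, 0, 0]],
])

```text
clock: 29.95
tool_pos: [0.4973, -0.1984, 0.2243]
ee_rot: [-0.977, 1.515, -1.503]
wrist_force: [-3.1, 0.9, -0.8]
gripper_width: 0.0225
```

Call:
servo_tool([
  [[0, 0, 0, 0, 0, 0], [0, 0, 0, 0, 0, 0], [0, 0, 0, 0, 0, 0], [0, 0, 0, 0, 0, 0], [0, 0, 0, 0, 0, 0]],
], jaw=1)

```text
clock: 30.45
tool_pos: [0.4985, -0.1989, 0.2251]
ee_rot: [-0.974, 1.512, -1.505]
wrist_force: [-0.5, 0.2, -0.1]
gripper_width: 0.0855
```

Call:
servo_tool([
  [[0, -1.5, 0, 0, 0, 0], [0, -3, 0, 0, 0, 0], [0, -4, 0, 0, 0, 0], [0, -4, 0, 0, 0, 0], [0, -2, 0, 0, 0, 0]],
])

```text
clock: 30.95
tool_pos: [0.497, -0.1988, 0.3772]
ee_rot: [-0.976, 1.514, -1.5]
wrist_force: [0.1, -0.1, -0.4]
gripper_width: 0.0856
```

Call:
servo_tool([
  [[3, 0, -3, 0, 0, 0], [3, 0, -3, 0, 0, 0], [3, 0, -3, 0, 0, 0], [3, 0, -3, 0, 0, 0], [0, 0, 0, 0, 0, 0]],
])

```text
clock: 31.45
tool_pos: [0.3357, -0.2597, 0.3843]
ee_rot: [-0.974, 1.502, -1.503]
wrist_force: [0.5, -0.5, -0.4]
gripper_width: 0.0851
```

```bash
python3 - <<'E'
from h import *
st();crank()
im,d=env.get_image('side');t,d2=env.get_image('top');P=cloud('side',d);Q=cloud('top',d2)
a=cv2.resize(im[90:270,220:430,::-1],(420,360));b=cv2.resize(t[90:290,250:480,::-1],(414,360));cv2.imwrite('pics/s8.png',cv2.resize(np.hstack([a,b]),(800,345)))
for n,C,I in(("side",P,im),("top",Q,t)):
    I=I.astype(int);g=(I[...,1]>I[...,0]+25)&(abs(C[...,0]-.487)<.09)&(C[...,1]>-.155)&(C[...,1]<-.005)&(C[...,2]>.05);print(n,"plat z",g.sum(),np.percentile(C[g][:,2],50) if g.any() else 0, cv2.minAreaRect(C[g][:,:2].astype(np.float32)) if g.any() else 0)
    q=C[(abs(C[...,0]-.488)<.06)&(abs(C[...,1]+.085)<.03)&(C[...,2]>.18)&(C[...,2]<.21)];print("bar",len(q),q.mean(0) if len(q) else 0,cv2.minAreaRect(q[:,:2].astype(np.float32)) if len(q) else 0)
E
```

```text
t 31.45 p [ 0.3357 -0.2597  0.3843] F [ 0.5 -0.5 -0.4] w 0.0851 yaw -113.6 q [ 1.3  -0.05 -0.67  1.88 -0.05  1.3   0.23]
crank pts 95 [ 0.49680766 -0.19772685  0.23612256] top 84 [ 0.49684021 -0.19875251  0.23803278] [0.02036763 0.02232035 0.01349771]
side plat z 323 0.09545612020194416 ((0.4826365113258362, -0.07854381948709488), (0.15484365820884705, 0.14371994137763977), 2.459055185317993)
bar 175 [ 0.48091663 -0.07957762  0.18999221] ((0.48334163427352905, -0.08108235895633698), (0.09074050933122635, 0.013925591483712196), 3.1755316257476807)
top plat z 891 0.09502626098662259 ((0.4885281026363373, -0.08526457101106644), (0.15717999637126923, 0.14798395335674286), 3.4953179359436035)
bar 254 [ 0.4867137  -0.08220032  0.19365731] ((0.4858931601047516, -0.08311150968074799), (0.08926582336425781, 0.014491354115307331), 2.633176326751709)
```

View pics/s8.png

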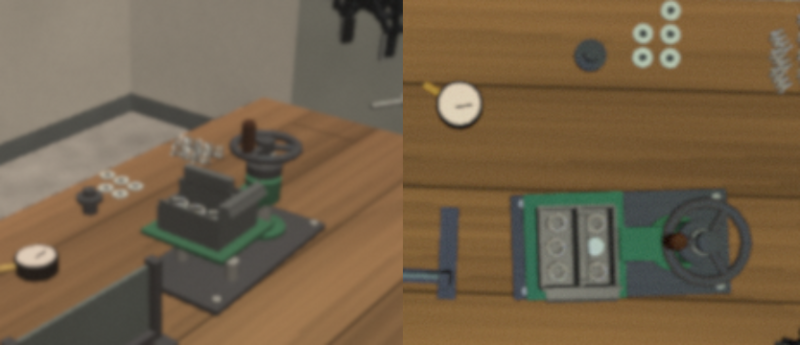

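The last picture shows the bin standing upright in the middle of the raised platform. The handle is free at (675,240), and the gauge and plug are undisturbed. Handing in.

```bash
python3 -c "
from h import *
print(env.job_done())"
```

```text
the job is handed in; nothing more can be done
None
```

The job is handed in at about 31.5 s on the robot's clock: the bin stands upright near the middle of the platform, which has been raised to the stop and backed off a quarter turn.

**What I did**
- **Tipping:** On the first try the pads slipped, so the bin reached only 17–20° and joint 7 came close to its limit. I hung the bin back on the rack, regripped with the tool turned half round, and tipped it again. I then lifted the lip clear.
- **Set-down:** I lowered the bin onto the platform with about 6 N of contact force and let go.
- **Crank:** I turned the wheel clockwise until the force jumped to about 37 N at the stop, backed it off, and let go. The arm was drawn clear.

**Last checks**
- **Bin position:** The bar centre is about 3 mm from the platform centre, aligned with it to about 1°.
- **Platform height:** It measured 95 mm, which matches the stop height of 100 mm less a quarter turn.
- **Back-off:** The handle moved from about 1° to 91°, so the back-off was close to 90°.
- **Bystanders:** The gauge and the plug look untouched in the final view. The jar was outside that view, so I did not check it again, but the arm never went near it.

**Where readings disagreed**
- **Tip angle:** On the second try the tool read about 25°, but the bin's edge slope in the depth image read 21–22°. Both are over 20°.
- **Wheel during set-down:** The wheel turned about 40° anticlockwise around the set-down, most likely driven back by my press on the platform. The cranking afterwards took that up.

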